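# Tip the hazelnut bin and scoop a portion onto the scale

## Task

Press the yellow tab of the blue bin all the way down, so that the bin tips and the three hazelnuts gather at its front end. Then take the dark metal scoop with the red grip, scoop at least two hazelnuts up out of that end, and stand the loaded scoop level in the middle of the scale's steel pan and let go. Do not touch the hazelnuts with the fingers, and leave the bin tipped.

Things in the scene. Friction and masses are not known exactly. Their poses are not given: they have to be found in the camera images.
- corner (a point): Inner foot of the blue bin's front wall, mid-width; moves with the bin. x out through that wall (away from the robot +-0.2 rad), z up from the floor. Inside 220 mm long (x -220 to 0), 110 wide, walls 45 high, 4 thick; 45 deg gussets leave a front wall 50 wide. Floor at first level, 50 above table; tipped, 15 deg down: nuts roll to within 70 of the front wall. Side plates outside: 70 above table.
- tab (a point): Centre of the top of the yellow press tab outside the bin's front wall, level with its rim: 34 mm along the bin, 50 mm wide. Axes as corner. The bin rocks about a level pivot across it, 131 mm behind and 45 mm below this point: pressed fully, the tab sinks 32 mm and moves 7 mm outwards, to a firm stop at 15 degrees. Needs about 3 N; the stiff pivot stays where it is left.
- scoop: Dark metal scoop, 0.2 kg, flat sole. Origin under the sole; x to the open mouth (away from the robot +-0.35 rad), z up. Lip 44 mm wide at x = 39, then 45 deg edges back to y = +-43, x = 18; 2 thick, with a 4 mm ridge 6 mm in. Tray 85 wide, 90 outside, back x = -39, walls 30 high. To fill: sole flat on the tipped floor, push lip to the front wall; nuts ride in; lift along it, tilting back.
- grip (a point): Middle of the scoop's upright red grip bar, at x = -46, z = 75 mm of the scoop; axes as the scoop's. The bar is 22 mm (x) by 20 mm (y), red from 30 mm below to 35 mm above this point. Grasp it across y, from above, firmly (some 40 N).
- nut1: Large hazelnut in its brown shell, nearly a ball, 25 mm across and 27 mm long, 10 g, smooth; origin at its centre. Loose in the blue bin.
- nut2: Second hazelnut, the same.
- nut3: Third hazelnut, the same.
- pan (a point): Centre of the top of the square steel pan (160 by 160 mm) of the white bench scale, 46 mm above the table; x and y along its sides, z up. The scale is fixed. Its display housing, 28 mm high, is on the -x side and reaches 125 mm from the centre.
Not all that is in view belongs to the job. Leave any purple look-alike of the scoop alone.

How it is judged:
By the outcome, as a careful person would: the job done as asked, in the order asked, and still so for the second after the job is handed in, with the robot touching nothing.
It also fails if it takes over 67 s, if anything falls off the work surface, if the arm or the gripper's body presses on something with over 40 N, if the wrist force passes 120 N, or if a joint passes its speed limit or range.

## Robot

A 7-joint arm with a two-finger parallel gripper is mounted at the origin on the work surface. World frame = base frame: x ahead of the robot, y to its left, z up, the work surface at z = 0. Lengths are in m, angles in rad, forces in N, time in s.
With the tool pointing down it reaches from about 0.4 to 0.85 m from the base axis. Payload 10.4 kg.
Tool frame: the origin (TCP) lies at the very end of the fingers, on their centre line; the grasp point (between the pads) lies 19 mm behind it; x points along the fingers, z is the direction in which the jaws open and shut, and the axes are right-handed (so a half turn about x gives the same grasp; the last joint's range is limited). The gripper opens to 85 mm and grips with 20 to 120 N. Pads are 22 mm wide; open, the fingers measure 114 mm over their backs; the gripper's body (76 mm by 85 mm) begins 54 mm behind the grasp point. The pads swing forward as they close: fully open they stand 13 mm farther back than shut.
Start: joints at [-1.265, 0.332, -0.065, 1.46, 0.022, 1.35, -0.088], TCP at [0.202, 0.592, 0.231] pointing down, gripper open.
Joint ranges: [-2.6, 2.6], [-0.5, 2.12], [-1.47, 1.34], [0.16, 2.42], [-1.27, 4.41], [0.06, 2.06], [-2.6, 2.6]. Speed limits (rad/s): [2.22, 2.22, 2.79, 2.79, 3.14, 3.14, 3.14].

## Interface

Orientations are given as a unit quaternion [x, y, z, w].
In Python, from workcell import readout, camera, manip gives the robot as it stands.
- The arm moves only by the shell command python3 -m inch 'ROWS' [FORCE]. ROWS is JSON, a list of rows, each a list of 3 entries, a list of its own where there are three numbers: the turn, a rotation vector about the tool's x, y, z in degrees, then the shift along the tool's x, y, z in mm, then the closure, from 0 (fully open) to 1 (shut). In form: [[[wx, wy, wz], [dx, dy, dz], hand], ...]. A call has 1 to 10 rows; each row is the pose to reach, as a shift and turn from the pose measured when the call began, along the tool's axes at that moment; what a row does not reach only later rows make up. A row lasts 1/8 s, in which the tool goes at most 62.5 mm and 10.7 degrees, less where a joint would pass 70% of its speed; a pose out of reach is approached as far as the arm can. A call with a gripper value outside its range is refused whole. The fingers move at their own pace and stop on an object; FORCE is the grip in N (left out, the last holds). Time passes only in rows, so rows that repeat a pose let the fingers close. It gives the time, the measured TCP pose, the force and the opening at its end, in the units of the state.
- readout.get_obs(): the state, without advancing time (a new reading comes with each control period).
- camera(name): name is "side" or "top" or "wrist"; returns a dict with "pixels" (384x512x3 uint8, red, green, blue), "range_z" (384x512 float32, m along the optical axis (not along the pixel's ray), 0 where there is no reading), "intrinsics" (3x3 intrinsics, pixels), "extrinsics" (4x4, takes a point from world to camera coordinates); the wrist camera has in their place "T_tool_cam" (4x4, takes a point from camera to tool coordinates, whose origin is the TCP and whose axes are the tool frame's). Camera axes: x right, y down, z forward; pixel columns grow to the right and rows downward; lengths in m; the calibration is good to about 2 mm. A picture is of the moment at which its call begins: read the wrist's pose just before it.
- manip.hand_in(): hands the job in, once; it reports no verdict.
The state is a dict: "clock": time; "joint_pos": joint angles; "joint_velocities": joint speeds; "tau": joint torques, N m; "position": TCP position; "ee_rot": TCP orientation; "ft_force": force on the tool from outside, world axes, zero at the start; "torque": the same for the moment, N m; "grip_width": opening from 0.0 (shut) to 1.0 (fully open).
Only numpy, scipy, OpenCV 4.12 (cv2) and the standard library are available. Lean on these libraries where they do the work, as an engineer would, in place of code of your own. Each camera call takes 0.05 s, during which the arm holds its last target.

## Working session

There is one attempt and no reset: what is moved stays moved. The work goes in short steps, Python scripts to look and compute and a shell command to move; the robot and the scene stay as the last step left them, time stands still between calls to the robot, and variables do not carry over. Pictures are saved under pics/ and viewed, and the job is handed in when it is done.

```bash
ls; mkdir -p pics; python3 - <<'E'
from workcell import readout, camera, manip
import cv2,numpy as np
print(readout.get_obs())
for n in ["side","top"]:
    c=camera(n); cv2.imwrite(f"pics/{n}0.png",c["pixels"][:,:,::-1]); print(n,c["intrinsics"],c["extrinsics"])
    np.savez(f"{n}0.npz",**c)
E
```

```text
pics
{'clock': 0.0, 'joint_pos': array([-1.26455481,  0.33290092, -0.06472355,  1.46094156,  0.02157989,
        1.34987732, -0.08851865]), 'joint_velocities': array([-0.00107687,  0.00045237,  0.00045584,  0.00087563,  0.00030727,
       -0.00071118,  0.000599  ]), 'tau': array([ 1.92306114e-03, -6.25464821e+01,  5.03615895e-02, -3.91586781e+01,
        1.62444898e-02,  9.84575890e-03,  2.09952077e-06]), 'position': array([0.20170709, 0.59116545, 0.23049772]), 'ee_rot': array([-0.41172735,  0.57549686,  0.41111645,  0.5746888 ]), 'ft_force': array([ 0.77514259, -0.65827907,  0.46926184]), 'torque': array([0.02381041, 0.00152966, 0.02937842]), 'grip_width': 1.0006742060034028}
side [[375.12778951   0.         249.37867535]
 [  0.         375.12778951 196.64940267]
 [  0.           0.           1.        ]] [[ 0.73226857 -0.68081968  0.01634917 -0.37831917]
 [-0.49913029 -0.55287202 -0.6672342   0.31233529]
 [ 0.46330518  0.48043427 -0.74466853  0.82901397]
 [ 0.          0.          0.          1.        ]]
top [[470.87567929   0.         250.27143284]
 [  0.         470.87567929 202.74458107]
 [  0.           0.           1.        ]] [[-0.01356037 -0.99967731 -0.02147994  0.0223822 ]
 [-0.99234366  0.01609206 -0.12245452  0.49280582]
 [ 0.12276066  0.01965495 -0.99224166  1.06281292]
 [ 0.          0.          0.          1.        ]]
```

View pics/side0.png

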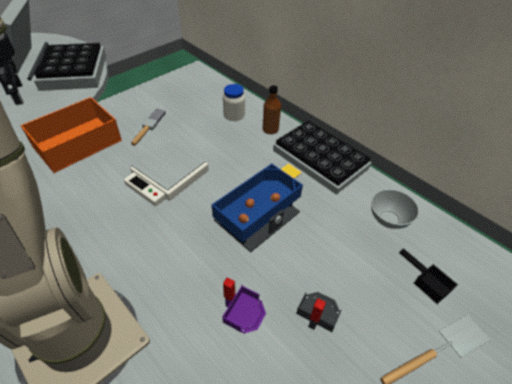

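View pics/top0.png

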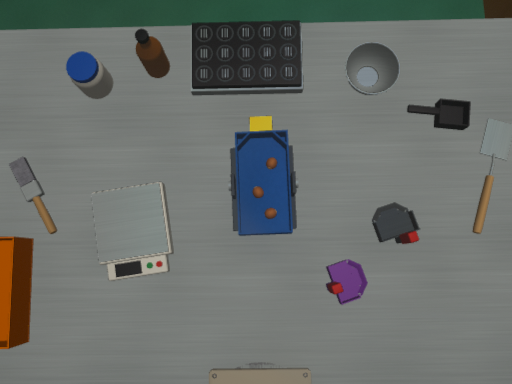

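The side view shows the bin at (258,203) with its tab at (292,171), and the scale at (165,185). The top view shows the tab at (261,124) and the scale at (132,222).

Candidates for the scoop in the top view:
- Dark grey tray with a red grip at (396,222), grip at (408,238). This is the one described.
- Purple look-alike at (348,282).
- Black scoop at (452,113).
- Spatulas at (490,170) and (32,190).

I choose (396,222) and will check it in a crop.

```bash
cat > h.py <<'E'
import numpy as np,cv2
from scipy.spatial.transform import Rotation as R
from workcell import readout,camera,manip
def ray(c,uv,z):
    K=np.array(c["intrinsics"]);T=np.array(c["extrinsics"]);Rm=T[:3,:3];o=-Rm.T@T[:3,3]
    uv=np.atleast_2d(uv).astype(float)
    d=(np.c_[uv,np.ones(len(uv))]@np.linalg.inv(K).T)@Rm
    return o+d*((z-o[2])/d[:,2])[:,None]
def proj(c,P):
    K=np.array(c["intrinsics"]);T=np.array(c["extrinsics"]);p=np.atleast_2d(P)@T[:3,:3].T+T[:3,3]
    q=p@K.T;return q[:,:2]/q[:,2:]
def cloud(c,T_wc=None):
    K=np.array(c["intrinsics"]);d=np.array(c["range_z"]);v,u=np.indices(d.shape)
    p=np.dstack([(u-K[0,2])/K[0,0]*d,(v-K[1,2])/K[1,1]*d,d])
    T=np.linalg.inv(c["extrinsics"]) if T_wc is None else T_wc
    w=p@T[:3,:3].T+T[:3,3]; w[d<=0]=np.nan; return w
def hsv(c): return cv2.cvtColor(np.ascontiguousarray(c["pixels"]),cv2.COLOR_RGB2HSV)
def tool():
    o=readout.get_obs(); T=np.eye(4);T[:3,:3]=R.from_quat(o["ee_rot"]).as_matrix();T[:3,3]=o["position"];return o,T
def comps(m,mn=15):
    n,l,s,ce=cv2.connectedComponentsWithStats(m.astype(np.uint8));return [(ce[i].round(1),s[i],l==i) for i in range(1,n) if s[i][4]>=mn]
def big(n,x0,y0,x1,y1,c,f):
    im=np.ascontiguousarray(c["pixels"][y0:y1,x0:x1,::-1]);cv2.imwrite(f"pics/{n}.png",cv2.resize(im,None,fx=f,fy=f,interpolation=cv2.INTER_CUBIC))
E
python3 - <<'E'
from h import *
c=dict(np.load("top0.npz")); s=dict(np.load("side0.npz"))
big("scoop_crop",355,190,435,260,c,7); big("scale_crop",80,170,180,285,c,5)
for name,cc in (("top",c),("side",s)):
    H=hsv(cc);w=cloud(cc)
    for nm,m in (("yellow",(abs(H[...,0].astype(int)-25)<6)&(H[...,1]>180)&(H[...,2]>120)),
      ("red",((H[...,0]<5)|(H[...,0]>174))&(H[...,1]>190)&(H[...,2]>90)),
      ("nut",(H[...,0]>=5)&(H[...,0]<15)&(H[...,1]>120)&(H[...,2]>60)),
      ("blue",(abs(H[...,0].astype(int)-110)<10)&(H[...,1]>120))):
        for ce,st,mm in comps(m): print(name,nm,ce,st,np.nanmedian(w[mm],0).round(4),np.nanpercentile(w[mm][:,2],[5,95]).round(3))
E
```

```text
top yellow [260.  123.3] [250 117  22  14 287] [ 0.663  -0.0103  0.0957] [0.093 0.099]
top red [412.6 236.4] [408 232  10  10  70] [ 0.4066 -0.3296  0.1098] [0.106 0.113]
top red [337.8 290.1] [333 286  10   8  33] [ 0.296  -0.1676  0.1101] [0.107 0.113]
top nut [149.4  49.7] [136  37  26  23 355] [0.8278 0.2301 0.1179] [0.108 0.131]
top nut [271.1 162.6] [267 158   9  10  75] [ 0.5776 -0.0337  0.0723] [0.067 0.077]
top nut [257.5 191.7] [253 187  10  11  81] [ 0.5122 -0.0032  0.0729] [0.068 0.076]
top nut [270.1 213. ] [265 209  11   9  80] [ 0.464  -0.0294  0.0729] [0.068 0.076]
top nut [ 14.7 289.9] [   0  237   33  112 3325] [0.3019 0.5356 0.0338] [0.003 0.09 ]
top blue [81.6 66.7] [ 66  52  32  31 758] [0.7975 0.3879 0.1109] [0.105 0.114]
top blue [263.  183.9] [ 235  130   58  105 4954] [ 0.534  -0.014   0.0511] [0.047 0.096]
side yellow [290.8 170.6] [283 165  17  12  99] [ 0.6605 -0.0148  0.0956] [0.093 0.098]
side red [228.7 283.3] [224 279  10  10  70] [ 0.2964 -0.1697  0.1096] [0.105 0.111]
side red [319.3 304.4] [314 299  11  12  85] [ 0.4019 -0.3326  0.1098] [0.107 0.112]
side nut [273.2 111.1] [265  97  16  35 287] [0.8269 0.219  0.1045] [0.025 0.129]
side nut [ 71.8 133.1] [  21   98  100   74 4343] [0.296  0.6604 0.0455] [0.004 0.089]
side nut [274.9 196.9] [271 194   8   7  44] [ 0.5737 -0.0391  0.0708] [0.064 0.075]
side nut [249.5 202.7] [246 199   8   8  46] [ 0.5078 -0.0083  0.071 ] [0.064 0.075]
side nut [243.1 217.8] [239 214   9   8  51] [ 0.4604 -0.0355  0.0713] [0.064 0.075]
side blue [233.6  90.2] [224  84  20  14 214] [0.7932 0.382  0.1102] [0.101 0.113]
side blue [255.7 201.5] [ 212  164   90   79 3383] [ 0.5285 -0.0065  0.0586] [0.049 0.095]
```

```bash
python3 - <<'E'
from h import *
c=dict(np.load("top0.npz"))
w=cloud(c);z=w[...,2]
# scale
reg=np.zeros(z.shape,bool);reg[165:290,75:185]=1
m=reg&(abs(z-.046)<.012); print('pan',m.sum(),np.nanmedian(z[m]))
print(np.round(z[170:290:6,80:184:8],3)[:, :])
# scoop region heights
print(np.round(z[198:248:4,366:424:4],3))
# bin rim
reg=np.zeros(z.shape,bool);reg[110:245,220:305]=1
m=reg&(abs(z-.095)<.006)
p=w[m][:,:2]; r=cv2.minAreaRect(p.astype(np.float32)); print('rim',m.sum(),r, cv2.boxPoints(r))
E
```

```text
pan 5082 0.04682590468458425
[[-0.001 -0.    -0.    -0.001  0.001  0.002  0.004  0.001  0.    -0.003
   0.     0.005  0.004]
 [ 0.001  0.001 -0.    -0.    -0.    -0.004  0.001 -0.     0.001  0.002
  -0.001  0.001  0.002]
 [-0.     0.004  0.002 -0.002  0.     0.     0.003  0.002 -0.002 -0.001
   0.033  0.001  0.003]
 [ 0.003 -0.001  0.002  0.002 -0.001  0.033  0.046  0.048  0.046  0.048
   0.036 -0.001  0.003]
 [ 0.     0.003  0.043  0.046  0.049  0.045  0.049  0.045  0.046  0.047
   0.045 -0.001  0.002]
 [-0.     0.003  0.047  0.046  0.048  0.047  0.049  0.046  0.044  0.05
   0.046  0.005  0.   ]
 [ 0.001  0.     0.05   0.046  0.05   0.048  0.05   0.049  0.045  0.047
   0.048  0.003  0.001]
 [ 0.003  0.     0.045  0.043  0.047  0.045  0.046  0.049  0.049  0.05
   0.046  0.008 -0.002]
 [ 0.001    nan  0.047  0.049  0.043  0.049  0.047  0.046  0.047  0.048
   0.043  0.019 -0.003]
 [ 0.001  0.003  0.047  0.046  0.051  0.049  0.046  0.046  0.048  0.047
   0.05   0.028 -0.001]
 [ 0.001    nan  0.049  0.052  0.048  0.045  0.047  0.045  0.047  0.044
   0.046  0.033  0.001]
 [-0.004  0.002  
[... 1800 characters left out ...]
0.002  0.001  0.033  0.     0.004]
 [ 0.001  0.    -0.002  0.016  0.002 -0.     0.001 -0.     0.002  0.07
   0.101  0.111  0.109  0.003 -0.002]
 [-0.    -0.001 -0.004  0.     0.031  0.002  0.034  0.001  0.026  0.061
   0.093  0.113  0.113  0.113  0.002]
 [-0.001  0.002  0.001  0.001  0.002 -0.001 -0.001 -0.003  0.019  0.053
   0.08   0.105 -0.     0.002  0.003]
 [ 0.001 -0.002  0.002  0.002  0.    -0.002 -0.002 -0.    -0.006 -0.002
   0.002 -0.001  0.    -0.     0.003]]
rim 1030 ((0.550000786781311, -0.014560237526893616), (0.26232433319091797, 0.11816336959600449), 1.527394413948059) [[ 0.41731042  0.04100434]
 [ 0.42046005 -0.07711705]
 [ 0.68269116 -0.07012482]
 [ 0.6795415   0.04799657]]
```

View pics/scoop_crop.png

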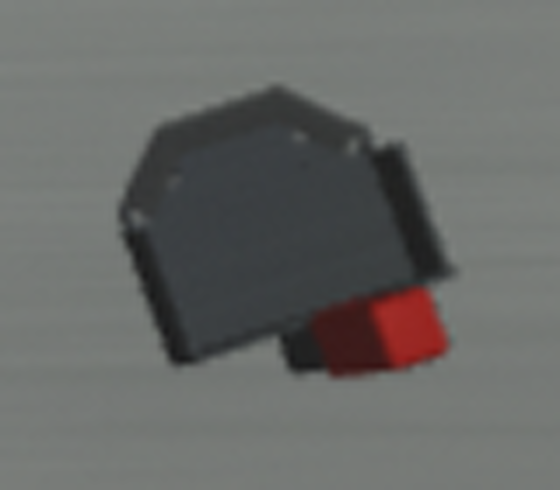

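View pics/scale_crop.png

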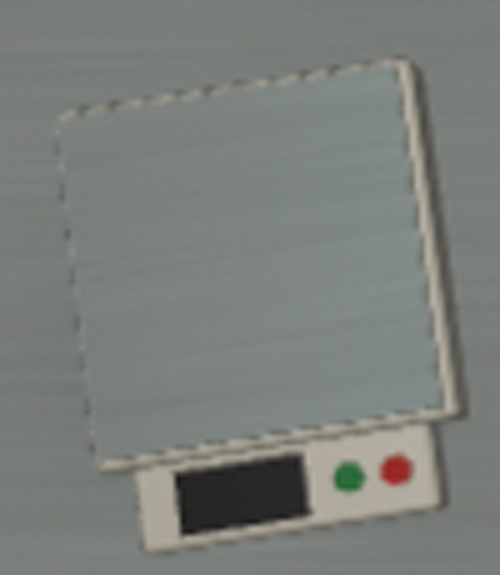

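Confirmed: the dark grey tray has a red upright grip at (412,236) and its mouth points up and to the left in the image. The scale pan corners are visible at about (92,193), (160,182), (168,252) and (99,262).

```bash
python3 - <<'E'
from h import *
c=dict(np.load("top0.npz"));s=dict(np.load("side0.npz"))
C=lambda a:np.array(a)/5.+[80,170]
p=ray(c,C([(60,115),(402,62),(446,412),(97,464)]),.046);print("pan",p.round(4),p.mean(0));
for i in range(4): e=p[(i+1)%4]-p[i];print(np.hypot(*e[:2]),np.degrees(np.arctan2(e[1],e[0])))
S=lambda a:np.array(a)/7.+[355,190]
q=ray(c,S([(130,225),(180,360),(405,140),(455,268)]),.03)
for a,b in((1,0),(3,2)): e=q[a+0]*-1+q[b];print("scoop yaw",np.degrees(np.arctan2(e[1],e[0])))
q=ray(c,S([(280,88),(155,130),(120,215),(372,132)]),.002);e=q[0]-q[1];print(q.round(4),"lip dir",np.degrees(np.arctan2(e[1],e[0]))+90,np.hypot(*e[:2]))
# grip top
g=ray(c,S([(413,326)]),.11);print("grip top",g)
w=cloud(c);ws=cloud(s)
for cc,W,o in((c,w,(395,420,225,250)),(s,ws,(305,330,290,330))):
    H=hsv(cc);m=((H[...,0]<5)|(H[...,0]>174))&(H[...,1]>150)&(W[...,2]>.104)&(W[...,0]>.35)
    r=cv2.minAreaRect(W[m][:,:2].astype(np.float32));print(m.sum(),r,W[m].mean(0))
m=((np.nan_to_num(w[...,2])>.0)&(hsv(c)[...,2]<70));m[:, :366]=0;m[:,425:]=0;m[:195]=0;m[250:]=0
# bin yaw from rim: yellow tab edges
for cc,W in((c,w),(s,ws)):
    H=hsv(cc);m=(abs(H[...,0].astype(int)-25)<6)&(H[...,1]>150)&(H[...,2]>100)
    ct=max(cv2.findContours(m.astype(np.uint8),0,2)[0],key=cv2.contourArea)[:,0]
    r=cv2.minAreaRect(ray(cc,ct,.095)[:,:2].astype(np.float32));print("tab",r)
E
```

```text
pan [[0.5198 0.3803 0.046 ]
 [0.5419 0.2218 0.046 ]
 [0.3807 0.2001 0.046 ]
 [0.3594 0.3589 0.046 ]] [0.45046104 0.2902986  0.046     ]
0.1600715783183363 -82.06308129232364
0.16264523238327486 -172.35568992635112
0.1602104347496444 97.62476922264806
0.16177317420584494 7.594394778925249
scoop yaw 17.76253099378567
scoop yaw 18.173913551851157
[[ 0.4915 -0.3271  0.002 ]
 [ 0.4779 -0.2844  0.002 ]
 [ 0.4492 -0.2713  0.002 ]
 [ 0.476  -0.3571  0.002 ]] lip dir 17.6814108873497 0.044813767499165165
grip top [[ 0.40547771 -0.33222374  0.11      ]]
89 ((0.4062582552433014, -0.32980814576148987), (0.020579086616635323, 0.018643297255039215), 18.653423309326172) [ 0.40627173 -0.32932433  0.10973203]
103 ((0.6161458492279053, -0.059373825788497925), (0.7191730737686157, 0.02416520193219185), 52.03598403930664) [ 0.41079703 -0.32155061  0.11044625]
tab ((0.6638894081115723, -0.01142030768096447), (0.04688422009348869, 0.03212466835975647), 88.91413116455078)
tab ((0.6619194746017456, -0.013374917209148407), (0.02938229963183403, 0.047942861914634705), 2.234314203262329)
```

```bash
python3 - <<'E'
from h import *
c=dict(np.load("top0.npz"))
big("bin_crop",215,105,310,250,c,4)
o,T=tool();print(T.round(3))
E
```

```text
[[-0.    -0.946  0.323  0.202]
 [-0.001  0.323  0.946  0.591]
 [-1.    -0.    -0.001  0.231]
 [ 0.     0.     0.     1.   ]]
```

View pics/bin_crop.png

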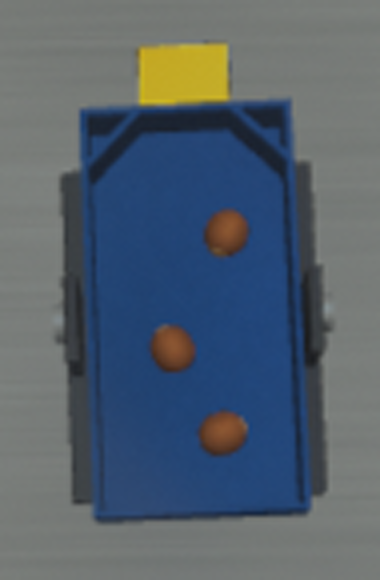

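```bash
cat >> h.py <<'E'
def down(yaw,pitch=0,roll=0):
    # object-frame yaw (deg), pitch>0 nose down; tool y=-obj x, tool z=obj y, tool x=-obj z
    Ro=R.from_euler('z',yaw,degrees=True)*R.from_euler('y',pitch,degrees=True)*R.from_euler('x',roll,degrees=True)
    B=np.array([[0,-1,0],[0,0,1],[-1,0,0]],float)  # columns: tool axes in obj
    return Ro.as_matrix()@B
def go(pos,Rt):
    o,T=tool();w=R.from_matrix(T[:3,:3].T@Rt).as_rotvec(degrees=True);d=T[:3,:3].T@(np.array(pos)-T[:3,3])*1000
    print("GO",w.round(1).tolist(),d.round(1).tolist(),"dist",np.linalg.norm(d).round(),"ang",np.linalg.norm(w).round(1));return w,d
E
python3 - <<'E'
from h import *
c=dict(np.load("top0.npz"))
q=ray(c,np.array([(80,108),(291,99),(311,511),(96,521)])/4.+[215,105],.095);print(q.round(4))
for a,b in((3,0),(2,1),(0,1),(3,2)):
    e=q[b]-q[a];print(np.degrees(np.arctan2(e[1],e[0])),np.hypot(*e[:2]))
t=ray(c,np.array([(139,46),(228,43),(229,102),(139,104)])/4.+[215,105],.095);print(t,t.mean(0))
B=down(91.5-90);print(np.linalg.det(B),B)
go([.6625,-.0125,.125],B)
E
```

```text
[[ 0.6444  0.0456  0.095 ]
 [ 0.6472 -0.0718  0.095 ]
 [ 0.4182 -0.0772  0.095 ]
 [ 0.4145  0.0392  0.095 ]]
1.6128535205217909 0.22991655648764067
1.3671108748039722 0.22904120454108953
-88.61431345176344 0.11741905145626653
-88.18445174798502 0.11643649827354832
[[ 0.6792867   0.01229934  0.095     ]
 [ 0.68000405 -0.03740349  0.095     ]
 [ 0.64617844 -0.0373092   0.095     ]
 [ 0.64601769  0.01274611  0.095     ]] [ 0.66287172 -0.01241681  0.095     ]
1.0000000000000007 [[ 0.         -0.99965732 -0.02617695]
 [ 0.         -0.02617695  0.99965732]
 [-1.          0.          0.        ]]
GO [-20.3, -0.1, -0.0] [106.2, -631.0, -422.4] dist 767.0 ang 20.3
```

```bash
python3 -m inch '[[[-10,0,0],[0,-60,-40],1],[[-20.3,0,0],[20,-120,-80],1],[[-20.3,0,0],[40,-631,-422],1],[[-20.3,0,0],[40,-631,-422],1],[[-20.3,0,0],[40,-631,-422],1],[[-20.3,0,0],[40,-631,-422],1],[[-20.3,0,0],[40,-631,-422],1],[[-20.3,0,0],[40,-631,-422],1],[[-20.3,0,0],[40,-631,-422],1],[[-20.3,0,0],[40,-631,-422],1]]' 40; python3 - <<'E'
from h import *
print(tool());go([.6625,-.0125,.115],down(1.5))
E
```

```text
clock: 1.35
position: [0.5806, 0.0949, 0.1963]
ee_rot: [0.507, -0.494, -0.506, -0.493]
ft_force: [0.2, 1.1, 0.5]
grip_width: -0.0
({'clock': 1.35, 'joint_pos': array([-0.50214388,  0.27481945,  0.31478618,  1.62661733, -0.08740887,
        1.25487458,  1.42566753]), 'joint_velocities': array([ 0.62186077,  0.50952401,  0.31705866, -0.52837091, -0.22878731,
        0.06215386,  0.96929391]), 'tau': array([ -3.25066991, -59.94824052,   4.23203364, -34.49800372,
         0.75274257,   0.11612643,  -2.00749665]), 'position': array([0.58059255, 0.09493551, 0.19626311]), 'ee_rot': array([ 0.50663141, -0.49386318, -0.50630174, -0.4930338 ]), 'ft_force': array([0.18924671, 1.10934702, 0.51284853]), 'torque': array([ 0.03640523, -0.09154391, -0.04549483]), 'grip_width': -0.0004691212252425211}, array([[-4.84592697e-04, -9.99660934e-01, -2.60342434e-02,
         5.80592552e-01],
       [-1.16546182e-03, -2.60336642e-02,  9.99660387e-01,
         9.49355050e-02],
       [-9.99999203e-01,  5.14770040e-04, -1.15245093e-03,
         1.96263107e-01],
       [ 0.00000000e+00,  0.00000000e+00,  0.00000000e+00,
         1.00000000e+00]]))
GO [-0.0, -0.1, -0.0] [81.3, -79.1, -109.4] dist 158.0 ang 0.1
```

```bash
python3 -m inch '[[[0,0,0],[30,-79,-109.4],1],[[0,0,0],[60,-79,-109.4],1],[[0,0,0],[81,-79,-109.4],1],[[0,0,0],[81,-79,-109.4],1],[[0,0,0],[81,-79,-109.4],1]]'; python3 - <<'E'
from h import *
o,T=tool();print(T[:3,3])
c=camera("wrist");cv2.imwrite("pics/w1.png",c["pixels"][:,:,::-1]);print(np.array(c["T_tool_cam"]).round(3),c["intrinsics"])
E
```

```text
clock: 1.98
position: [0.6624, -0.0115, 0.116]
ee_rot: [0.507, -0.493, -0.507, -0.493]
ft_force: [-0.3, 0.4, 0.4]
grip_width: -0.002
[ 0.66244615 -0.0114765   0.11602489]
[[ 0.    -0.296  0.955 -0.142]
 [-0.001 -0.955 -0.296  0.074]
 [ 1.    -0.001 -0.    -0.   ]
 [ 0.     0.     0.     1.   ]] [[294.21187637   0.         253.85518212]
 [  0.         294.21187637 192.07218219]
 [  0.           0.           1.        ]]
```

View pics/w1.png

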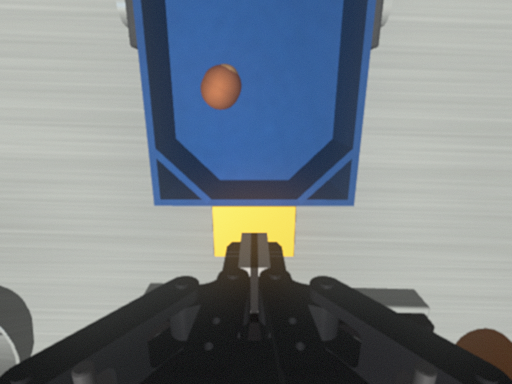

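The fingers stand over the tab centre at (254,235), and the bin wall is well clear. Now I press.

```bash
python3 -m inch '[[[0,0,0],[15,0,0],1],[[0,0,0],[22,0,0],1],[[0,0,0],[27,-1,0],1],[[0,0,0],[32,-2,0],1],[[0,0,0],[37,-3,0],1],[[0,0,0],[42,-5,0],1],[[0,0,0],[46,-6,0],1],[[0,0,0],[49,-7,0],1],[[0,0,0],[51,-7,0],1],[[0,0,0],[51,-7,0],1]]'
```

```text
clock: 3.28
position: [0.6697, -0.0113, 0.0655]
ee_rot: [0.507, -0.493, -0.506, -0.493]
ft_force: [0.5, -0.1, 0.8]
grip_width: -0.001
```

```bash
python3 -m inch '[[[0,0,0],[2,0,0],1],[[0,0,0],[4,0,0],1],[[0,0,0],[6,0,0],1],[[0,0,0],[6,0,0],1]]'; python3 - <<'E'
from h import *
c=camera("side");np.savez("side1.npz",**c);big("side1",190,140,330,260,c,5)
E
```

```text
clock: 3.78
position: [0.6702, -0.0112, 0.0613]
ee_rot: [0.507, -0.493, -0.506, -0.494]
ft_force: [-5.4, 0.8, 14.8]
grip_width: 0.003
```

View pics/side1.png

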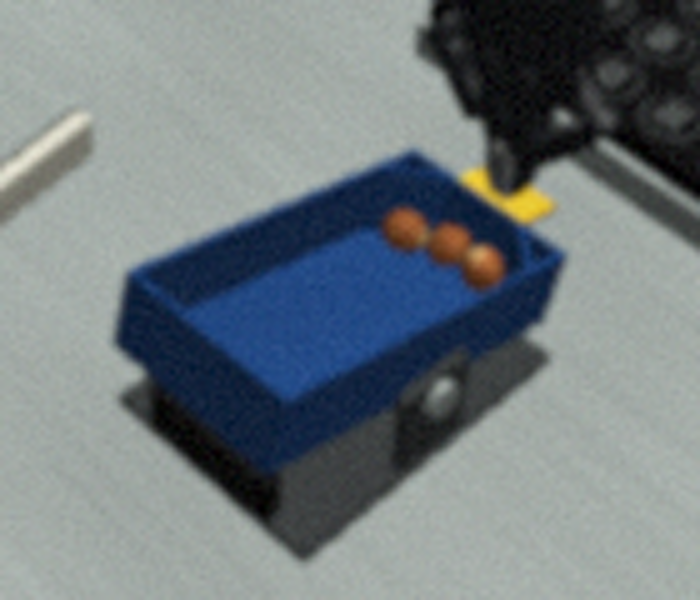

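The bin has tipped and the three nuts lie in a row at the front, at (405,228), (450,243) and (483,265) in the crop. I'll push a little harder to confirm the stop, then lift off.

```bash
python3 -m inch '[[[0,0,0],[2,0,0],1],[[0,0,0],[4,0,0],1],[[0,0,0],[4,0,0],1]]'; python3 -m inch '[[[0,0,0],[-5,0,0],1],[[0,0,0],[-25,0,0],1],[[0,0,0],[-85,10,0],1],[[0,0,0],[-145,20,0],0],[[0,0,0],[-145,20,0],0],[[0,0,0],[-145,20,0],0]]';python3 - <<'E'
from h import *
o,T=tool();print(T[:3,3]);
g=np.array([.4055,-.331]);go([g[0]+.0,g[1],.20],down(17.9))
E
```

```text
clock: 4.2
position: [0.6706, -0.0113, 0.0609]
ee_rot: [0.507, -0.492, -0.506, -0.494]
ft_force: [-14.3, 1.1, 29.9]
grip_width: -0.002
clock: 4.95
position: [0.65, -0.0119, 0.2061]
ee_rot: [0.507, -0.492, -0.506, -0.494]
ft_force: [-0.4, 0.1, -0.8]
grip_width: 0.634
[ 0.65001171 -0.01190918  0.20609757]
GO [-16.4, 0.0, 0.2] [4.9, 253.0, -312.4] dist 402.0 ang 16.4
```

```bash
python3 -m inch '[[[-16.4,0,0],[5,253,-312],0],[[-16.4,0,0],[5,253,-312],0],[[-16.4,0,0],[5,253,-312],0],[[-16.4,0,0],[5,253,-312],0],[[-16.4,0,0],[5,253,-312],0],[[-16.4,0,0],[5,253,-312],0],[[-16.4,0,0],[5,253,-312],0],[[-16.4,0,0],[5,253,-312],0],[[-16.4,0,0],[5,253,-312],0],[[-16.4,0,0],[5,253,-312],0]]'; python3 - <<'E'
from h import *
o,T=tool();print(o["joint_pos"].round(2));
c=camera("wrist");cv2.imwrite("pics/w2.png",c["pixels"][:,:,::-1]);np.savez("w2.npz",T=T,**c)
go([.4055,-.331,.056],down(17.9))
E
```

```text
clock: 6.2
position: [0.4063, -0.3294, 0.1994]
ee_rot: [0.573, -0.414, -0.572, -0.416]
ft_force: [-0.1, 1.3, -0.8]
grip_width: 1.0
[ 0.09  0.13  0.55  1.8  -0.07  1.23  2.55]
GO [0.2, 0.0, 0.2] [143.5, 1.7, -1.2] dist 144.0 ang 0.3
```

View pics/w2.png

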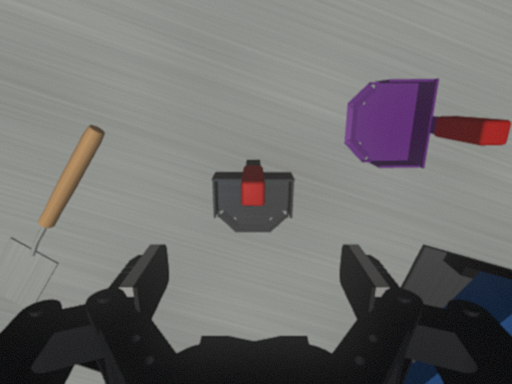

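The dark scoop is straight ahead, red grip at (253,190) and centred between the fingers. The purple one at (390,125) is well clear. I'll refine the grip position.

```bash
python3 - <<'E'
from h import *
d=dict(np.load("w2.npz"));T=d["T"]@d["T_tool_cam"];w=cloud(d,T);H=hsv(d)
m=((H[...,0]<5)|(H[...,0]>174))&(H[...,1]>150);m[:,320:]=0
t=m&(w[...,2]>.106);p=w[t];print(t.sum(),p.mean(0),np.percentile(p[:,2],[5,50,95]));print(cv2.minAreaRect(p[:,:2].astype(np.float32)))
print(T[:3,:3].T@[0,0,-1])
E
```

```text
518 [ 0.40546822 -0.33168316  0.10921921] [0.10773198 0.10928268 0.11041003]
((0.4061359763145447, -0.3314256966114044), (0.02056989260017872, 0.017596624791622162), 17.564178466796875)
[-3.75735175e-04 -2.99285124e-01  9.54163651e-01]
```

```bash
python3 -m inch '[[[0,0,0],[40,1.5,-1],0],[[0,0,0],[60,1.5,-1],0],[[0,0,0],[60,1.5,-1],0]]'; python3 - <<'E'
from h import *
o,T=tool();print(o["joint_pos"].round(2));go([.4055,-.331,.056],down(17.9))
E
```

```text
clock: 6.62
position: [0.4049, -0.3299, 0.1383]
ee_rot: [-0.572, 0.414, 0.573, 0.416]
ft_force: [0.6, -0.2, 0.3]
grip_width: 0.998
[ 0.13  0.19  0.52  1.87 -0.11  1.11  2.58]
GO [0.2, 0.1, 0.1] [82.3, -0.1, -1.4] dist 82.0 ang 0.3
```

```bash
python3 -m inch '[[[4,0,0],[10,0,-1.5],0],[[4,0,0],[40,0,-1.5],0],[[4,0,0],[65,0,-1.5],0],[[4,0,0],[80,0,-1.5],0],[[4,0,0],[82,0,-1.5],0],[[4,0,0],[82,0,-1.5],0]]'; python3 - <<'E'
from h import *
o,T=tool();print(o["joint_pos"].round(3));go([.4057,-.3315,.056],down(17.9))
E
```

```text
clock: 7.38
position: [0.406, -0.3315, 0.0572]
ee_rot: [-0.558, 0.434, 0.558, 0.436]
ft_force: [-0.5, 0.5, -1.0]
grip_width: 1.001
[ 0.18   0.304  0.48   1.937 -0.175  0.94   2.562]
GO [-3.8, 0.1, 0.1] [1.2, 0.3, 0.0] dist 1.0 ang 3.8
```

```bash
python3 -m inch '[[[0,0,0],[0.5,0,0],0.5],[[0,0,0],[0.5,0,0],0.9],[[0,0,0],[0.5,0,0],1],[[0,0,0],[0.5,0,0],1],[[0,0,0],[0.5,0,0],1],[[0,0,0],[0.5,0,0],1],[[0,0,0],[0.5,0,0],1],[[0,0,0],[0.5,0,0],1]]' 60; python3 -m inch '[[[0,0,0],[-15,0,0],1],[[0,0,0],[-50,0,0],1],[[0,0,0],[-100,0,0],1],[[0,0,0],[-120,0,0],1],[[0,0,0],[-120,0,0],1]]' 60; python3 - <<'E'
from h import *
o,T=tool();print(o["joint_pos"].round(3),o["ft_force"])
c=camera("wrist");cv2.imwrite("pics/w3.png",c["pixels"][:,:,::-1]);np.savez("w3.npz",T=T,**c)
c=camera("side");np.savez("s3.npz",**c);big("s3",260,200,400,340,c,4)
E
```

```text
clock: 8.38
position: [0.406, -0.3315, 0.0568]
ee_rot: [0.558, -0.434, -0.558, -0.436]
ft_force: [-0.7, 2.2, 4.7]
grip_width: 0.229
clock: 9.0
position: [0.4064, -0.3323, 0.1786]
ee_rot: [0.559, -0.434, -0.556, -0.436]
ft_force: [0.4, 0.2, -3.4]
grip_width: 0.228
[ 0.138  0.148  0.509  1.822 -0.081  1.187  2.489] [ 0.38806306  0.19730253 -3.40002613]
```

View pics/w3.png

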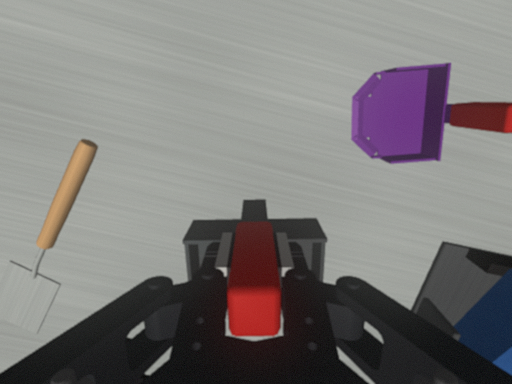

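View pics/s3.png

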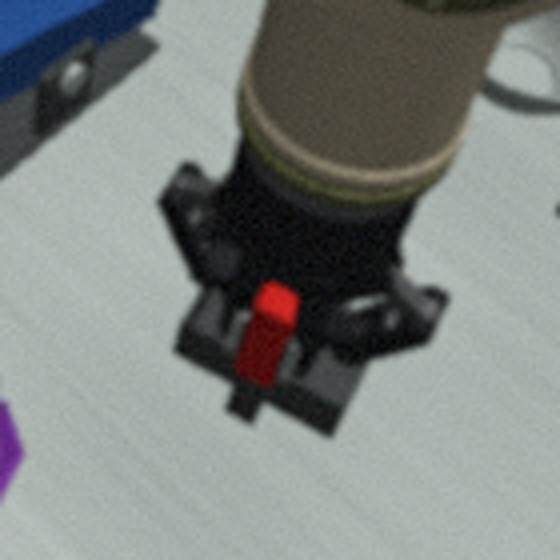

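The grip is held and the scoop's back edge is level in view, from (185,222) to (325,222). I'll check the scoop's tilt in the tool frame.

```bash
python3 - <<'E'
from h import *
d=dict(np.load("w3.npz"));w=cloud(d,d["T_tool_cam"])*1000  # tool frame mm
u0=range(180,335,6)
for v in (208,216,220,224,228,232,236,240,246,252,258,264,270):
    print(v,[tuple(w[v,u].round(0).astype(int)) if np.isfinite(w[v,u,0]) else None for u in (188,192,198,206,252,300,312,320,324)])
E
```

```text
208 [(np.int64(179), np.int64(-44), np.int64(-77)), (np.int64(179), np.int64(-44), np.int64(-73)), (np.int64(180), np.int64(-45), np.int64(-66)), (np.int64(180), np.int64(-45), np.int64(-56)), (np.int64(40), np.int64(7), np.int64(-2)), (np.int64(179), np.int64(-45), np.int64(53)), (np.int64(181), np.int64(-45), np.int64(67)), (np.int64(179), np.int64(-45), np.int64(76)), (np.int64(179), np.int64(-45), np.int64(81))]
216 [(np.int64(179), np.int64(-55), np.int64(-78)), (np.int64(179), np.int64(-55), np.int64(-73)), (np.int64(179), np.int64(-55), np.int64(-66)), (np.int64(179), np.int64(-55), np.int64(-57)), (np.int64(25), np.int64(7), np.int64(-2)), (np.int64(181), np.int64(-55), np.int64(54)), (np.int64(178), np.int64(-54), np.int64(67)), (np.int64(179), np.int64(-54), np.int64(77)), (np.int64(180), np.int64(-55), np.int64(82))]
220 [(np.int64(179), np.int64(-60), np.int64(-78)), (np.int64(180), np.int64(-60), np.int64(-74)), (np.int64(57), np.int64(-9), np.int64(-41)), (np.int64(55), np.int64(-8), np.int64(-35)), (np.int64(20), np.int64(7), np.int64(-2)), (np.int64(54), np.int64(-7),
[... 3556 characters left out ...]
.int64(-42)), (np.int64(-28), np.int64(6), np.int64(-22)), (np.int64(-35), np.int64(10), np.int64(-1)), (np.int64(-27), np.int64(5), np.int64(20)), (np.int64(51), np.int64(-42), np.int64(42)), (np.int64(27), np.int64(-27), np.int64(42)), (np.int64(179), np.int64(-118), np.int64(86))]
270 [(np.int64(28), np.int64(-32), np.int64(-44)), (np.int64(34), np.int64(-36), np.int64(-43)), (np.int64(-39), np.int64(10), np.int64(-23)), (np.int64(-42), np.int64(12), np.int64(-19)), (np.int64(-40), np.int64(10), np.int64(-1)), (np.int64(-43), np.int64(12), np.int64(17)), (np.int64(49), np.int64(-46), np.int64(42)), (np.int64(27), np.int64(-32), np.int64(43)), (np.int64(179), np.int64(-127), np.int64(86))]
```

The scoop is aligned with the tool: back wall at y=-8 mm, sole at x≈57 mm, no pitch. Next I measure the tipped bin.

```bash
python3 - <<'E'
from h import *
for n in ("top","side"):
    c=camera(n);np.savez(n+"4.npz",**c);w=cloud(c);H=hsv(c)
    if n=="top": big("top4",205,95,320,255,c,4)
    b=(abs(H[...,0].astype(int)-110)<12)&(H[...,1]>100)
    # bin frame
    y=np.radians(1.5);piv=np.array([.5315,-.0156,.05]);Rz=np.array([[np.cos(y),np.sin(y),0],[-np.sin(y),np.cos(y),0],[0,0,1]])
    p=(w-piv)@Rz.T*1000
    m=b&(abs(p[...,0])<90)&(abs(p[...,1])<40)&(p[...,2]<30)
    q=p[m]
    for it in range(4):
        A=np.c_[q[:,0],q[:,1],np.ones(len(q))];k=np.linalg.lstsq(A,q[:,2],rcond=None)[0];r=q[:,2]-A@k;q=q[abs(r)<4]
    print(n,len(q),"floor tilt",np.degrees(np.arctan(k[:2])),k[2])
    ye=(abs(H[...,0].astype(int)-25)<6)&(H[...,1]>150)&(H[...,2]>80)
    s=max(comps(ye),key=lambda t:t[1][4]);print("tab",s[0],s[1][4],p[s[2]].mean(0).round(1), np.nanmedian(w[s[2]],0).round(4))
    nu=(H[...,0]>=3)&(H[...,0]<15)&(H[...,1]>120)&(H[...,2]>50)
    for ce,st,mm in comps(nu):
        if 200<ce[0]<330 and 90<ce[1]<260: print("nut",ce,st[4],p[mm].mean(0).round(1))
E
```

```text
top 2458 floor tilt [-1.49954954e+01 -3.92071573e-03] 0.923650268342453
tab [260.1 124.6] 256 [139.2   1.3  10.2] [ 0.6702 -0.0105  0.0604]
nut [252.9 146.5] 168 [nan nan nan]
nut [269.7 143.5] 58 [nan nan nan]
side 782 floor tilt [-15.06000484   0.13688881] 0.497113583840052
tab [291.1 177.9] 95 [128.2  -7.2  20.5] [ 0.6677 -0.015   0.0607]
nut [278.5 188.6] 131 [89.1  3.6 -3.3]
```

View pics/top4.png

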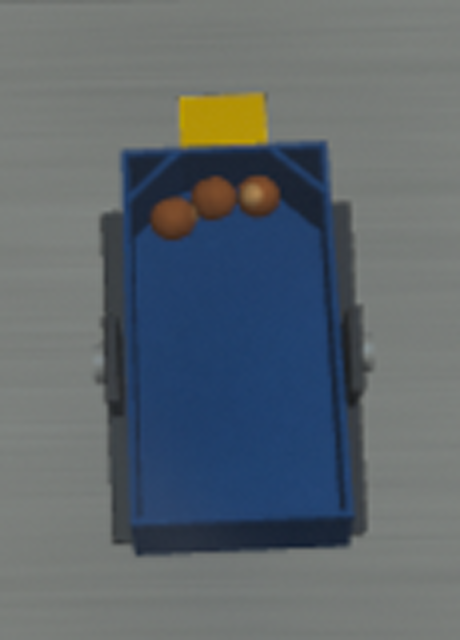

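The fitted floor tilt is 15.0° with the pivot height as modelled. In the crop the nuts are at (175,217), (214,198) and (259,195), against the front. Next: move the scoop over the bin.

```bash
cat >> h.py <<'E'
YAW=1.5;TILT=15.
Y=np.radians(YAW);A=np.radians(TILT)
corner=np.array([.5315,-.0156,.0507])+.110*np.array([np.cos(A)*np.cos(Y),np.cos(A)*np.sin(Y),-np.sin(A)])
F=np.array([np.cos(A)*np.cos(Y),np.cos(A)*np.sin(Y),-np.sin(A)]);N=np.array([np.sin(A)*np.cos(Y),np.sin(A)*np.sin(Y),np.cos(A)])
L=np.array([-np.sin(Y),np.cos(Y),0])
OFF=np.array([-86,0.5,57.])  # TCP relative to lip in scoop axes (x,y,z) mm
def lip(s,n,l=0,dp=0,dyaw=0):
    """TCP pose so that lip sits at floor coords (s,l,n) mm with extra nose-down dp deg"""
    Rt=down(YAW+dyaw,TILT+dp);Ro=np.c_[-Rt[:,1],Rt[:,2],-Rt[:,0]]
    return corner+(s*F+l*L+n*N)/1000+Ro@OFF/1000,Rt
def where():
    o,T=tool();Ro=np.c_[-T[:3,1],T[:3,2],-T[:3,0]];p=T[:3,3]-Ro@OFF/1000-corner
    e=R.from_matrix(Ro).as_euler('ZYX',degrees=True)
    print("LIP s,l,n",(np.array([p@F,p@L,p@N])*1000).round(1),"yaw,pitch,roll",e.round(2),"F",np.round(o["ft_force"],1),"j",o["joint_pos"].round(2),"t",o["clock"])
E
python3 - <<'E'
from h import *
print(corner);where();go(*lip(-90,110,0,-15));go(*lip(-90,75))
E
```

```text
[ 0.63771543 -0.01281865  0.02222991]
LIP s,l,n [-176.4 -293.7   52.5] yaw,pitch,roll [14.12 -0.02  0.17] F [-0.2  0.4 -1.3] j [ 0.14  0.15  0.51  1.83 -0.08  1.19  2.49] t 9.2
GO [12.6, 0.2, 0.0] [-32.3, -162.3, 284.2] dist 329.0 ang 12.6
GO [12.6, -1.5, 14.9] [-18.8, -170.8, 282.3] dist 330.0 ang 19.6
```

```bash
python3 -m inch '[[[0,0,0],[-50,0,0],1],[[6,0,0],[-60,-40,60],1],[[12.6,0,0],[-60,-80,120],1],[[12.6,-1.5,7],[-55,-120,170],1],[[12.6,-1.5,14.9],[-50,-145,220],1],[[12.6,-1.5,14.9],[-40,-170,282],1],[[12.6,-1.5,14.9],[-30,-170.8,282.3],1],[[12.6,-1.5,14.9],[-18.8,-170.8,282.3],1],[[12.6,-1.5,14.9],[-18.8,-170.8,282.3],1],[[12.6,-1.5,14.9],[-18.8,-170.8,282.3],1]]' 70; python3 - <<'E'
from h import *
where();go(*lip(-90,75));go(*lip(-90,20))
o,T=tool()
c=camera("wrist");cv2.imwrite("pics/w5.png",c["pixels"][:,:,::-1]);np.savez("w5.npz",T=T,**c)
c=camera("top");big("t5",205,95,320,255,c,4)
c=camera("side");big("s5",190,120,340,260,c,4)
E
```

```text
clock: 10.45
position: [0.5019, -0.0178, 0.1957]
ee_rot: [-0.437, 0.556, 0.565, 0.424]
ft_force: [0.8, -0.2, -0.9]
grip_width: 0.223
LIP s,l,n [-90.1  -2.2  75.5] yaw,pitch,roll [ 1.290e+00  1.492e+01 -1.000e-02] F [ 0.8 -0.2 -0.9] j [-0.26  0.29  0.25  1.63 -0.07  1.49  1.6 ] t 10.45
GO [-0.2, 0.0, 0.1] [0.4, -0.2, 1.9] dist 2.0 ang 0.2
GO [-0.2, 0.0, 0.1] [55.4, -0.1, 1.9] dist 55.0 ang 0.2
```

View pics/w5.png

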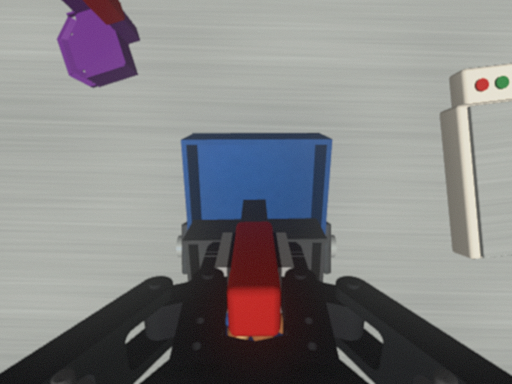

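View pics/s5.png

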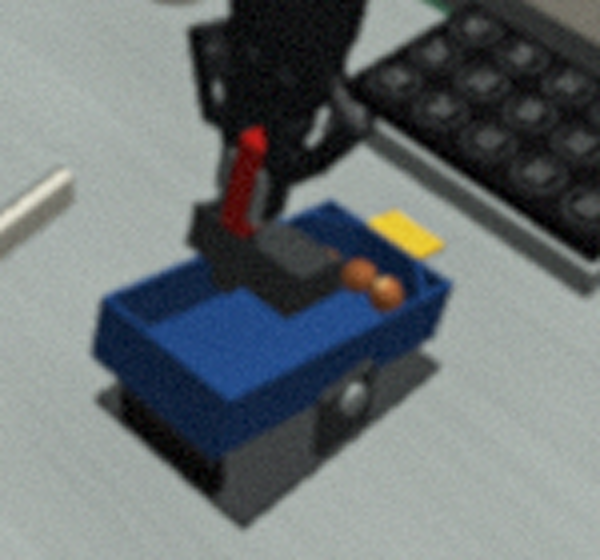

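The scoop hangs level with the floor, behind the nuts. In the wrist view the bin rim spans 183–330, about symmetric with the scoop. I'll check the lateral offset.

```bash
python3 - <<'E'
from h import *
d=dict(np.load("w5.npz"));H=hsv(d);T=d["T"];w=cloud(d,T@d["T_tool_cam"]);t=cloud(d,d["T_tool_cam"])*1000
b=(abs(H[...,0].astype(int)-110)<12)&(H[...,1]>100)
p=(w-corner);f=np.dstack([p@F,p@L,p@N])*1000
for v in (150,165,180,195,205):
    u=np.where(b[v])[0];u=u[(u>150)&(u<360)];
    fl=b[v]&(abs(f[v,:,2])<4)&(abs(f[v,:,1])<56);q=np.where(fl)[0]
    print(v,"outer",u.min(),u.max(),f[v,u.min()+1].round(1),f[v,u.max()-1].round(1),"floor",q.min(),q.max(),f[v,q.min()].round(1),f[v,q.max()].round(1))
# scoop side walls
for v in (245,255,262): print([ (u,t[v,u].round(0).tolist()) for u in (183,185,187,189,192,318,320,322,324,326,328)])
E
```

```text
150 outer 182 330 [-213.5  -57.1   44.5] [-213.    57.5   44.3] floor 196 314 [-206.9  -55.     3.3] [-205.7   54.9   -0.6]
165 outer 183 329 [-201.4  -57.3   44. ] [-201.3   57.2   45.5] floor 197 314 [-192.8  -54.9    3.4] [-191.9   55.2    1.7]
180 outer 184 328 [-189.1  -57.4   44.1] [-188.4   57.8   43.4] floor 198 313 [-177.9  -55.1    2.1] [-177.4   55.     2.1]
195 outer 186 327 [-176.8  -56.3   45.6] [-175.7   57.8   43.7] floor 199 312 [-162.5  -55.2    1.3] [-162.5   54.7    2.7]
205 outer 186 326 [-168.   -57.1   45.3] [-167.1   57.4   44.3] floor 200 312 [-152.   -55.     0.9] [-152.6   55.1    3.8]
[(183, [115.0, -59.0, -69.0]), (185, [26.0, -13.0, -44.0]), (187, [28.0, -14.0, -43.0]), (189, [31.0, -16.0, -43.0]), (192, [39.0, -20.0, -43.0]), (318, [35.0, -18.0, 43.0]), (320, [29.0, -15.0, 42.0]), (322, [27.0, -14.0, 43.0]), (324, [28.0, -14.0, 45.0]), (326, [114.0, -59.0, 69.0]), (328, [115.0, -60.0, 72.0])]
[(183, [113.0, -69.0, -69.0]), (185, [27.0, -21.0, -45.0]), (187, [27.0, -21.0, -44.0]), (189, [29.0, -22.0, -43.0]), (192, [37.0, -27.0, -43.0]), (318, [33.0, -25.0, 43.0]), (320, [27.0, -21.0, 42.0]), (322, [26.0, -21.0, 43.0]), (324, [112.0, -69.0, 68.0]), (326, [113.0, -69.0, 70.0]), (328, [113.0, -69.0, 72.0])]
[(183, [111.0, -76.0, -69.0]), (185, [111.0, -76.0, -67.0]), (187, [27.0, -26.0, -44.0]), (189, [27.0, -26.0, -43.0]), (192, [36.0, -31.0, -43.0]), (318, [32.0, -29.0, 43.0]), (320, [27.0, -26.0, 43.0]), (322, [26.0, -26.0, 44.0]), (324, [111.0, -76.0, 68.0]), (326, [110.0, -75.0, 70.0]), (328, [111.0, -76.0, 72.0])]
```

The bin model holds: the walls sit at ±57 about my centreline. Lowering onto the floor, with 2 mm of lateral correction.

```bash
python3 -m inch '[[[-0.2,0,0.1],[10,0,2],1],[[-0.2,0,0.1],[40,0,2],1],[[-0.2,0,0.1],[60,0,2],1],[[-0.2,0,0.1],[68,0,2],1],[[-0.2,0,0.1],[70,0,2],1],[[-0.2,0,0.1],[70,0,2],1],[[-0.2,0,0.1],[70,0,2],1]]'; python3 -c "
from h import *
where();go(*lip(-90,0))"
```

```text
clock: 11.48
position: [0.4846, -0.0151, 0.1287]
ee_rot: [-0.438, 0.554, 0.567, 0.423]
ft_force: [-0.5, 0.0, -1.3]
grip_width: 0.224
LIP s,l,n [-89.4   1.4   6.3] yaw,pitch,roll [ 1.6  14.94  0.08] F [-0.5  0.  -1.3] j [-0.26  0.31  0.24  1.75 -0.07  1.35  1.6 ] t 11.475
GO [0.1, 0.1, 0.1] [6.2, 0.5, -1.2] dist 6.0 ang 0.1
```

```bash
python3 -m inch '[[[0,0,0],[2,0,-1],1],[[0,0,0],[4,0,-1],1],[[0,0,0],[4,0,-1],1]]'; python3 -c "
from h import *
where()"; python3 -m inch '[[[0,0,0],[1,0,0],1],[[0,0,0],[2,0,0],1],[[0,0,0],[2,0,0],1]]';  python3 -c "
from h import *
where()"
```

```text
clock: 11.85
position: [0.4834, -0.0162, 0.1247]
ee_rot: [-0.438, 0.555, 0.567, 0.423]
ft_force: [0.2, 0.4, -2.6]
grip_width: 0.225
LIP s,l,n [-89.6   0.3   2.1] yaw,pitch,roll [ 1.59 14.95  0.07] F [ 0.2  0.4 -2.6] j [-0.26  0.31  0.24  1.76 -0.07  1.34  1.61] t 11.85
clock: 12.22
position: [0.4828, -0.0162, 0.1227]
ee_rot: [-0.438, 0.555, 0.567, 0.423]
ft_force: [-0.7, 0.3, -1.4]
grip_width: 0.228
LIP s,l,n [-89.6   0.3   0. ] yaw,pitch,roll [ 1.59 14.96  0.07] F [-0.7  0.3 -1.4] j [-0.26  0.31  0.24  1.76 -0.07  1.34  1.61] t 12.225
```

```bash
python3 -m inch '[[[0,0,0],[1,0,0],1],[[0,0,0],[1.5,0,0],1],[[0,0,0],[1.5,0,0],1]]'; python3 -c "
from h import *
where()"; python3 - <<'E'
from h import *
c=camera("side");big("s6",190,120,340,260,c,4)
E
```

```text
clock: 12.6
position: [0.4827, -0.0161, 0.1219]
ee_rot: [-0.438, 0.554, 0.567, 0.423]
ft_force: [-0.7, 0.6, 4.7]
grip_width: 0.222
LIP s,l,n [-89.4   0.5  -0.8] yaw,pitch,roll [ 1.6  14.92  0.09] F [-0.7  0.6  4.7] j [-0.26  0.31  0.24  1.76 -0.07  1.34  1.61] t 12.6
```

View pics/s6.png

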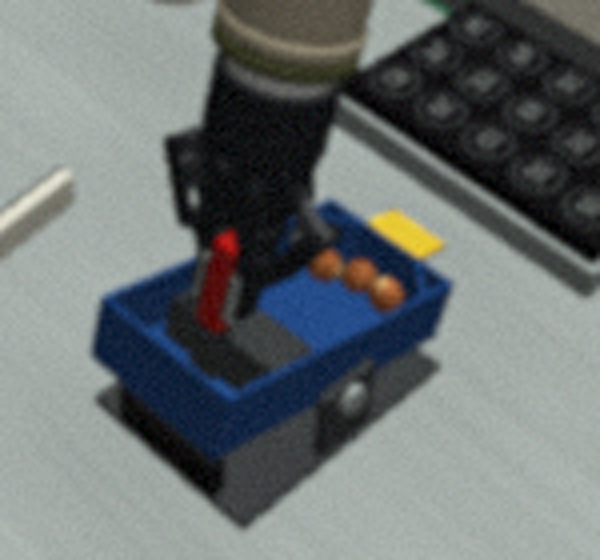

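The sole is on the floor (a light contact of about 7 N) with the nuts ahead. Pushing forward along the floor.

```bash
python3 -m inch '[[[0,0,0],[-0.7,-8,0],1],[[0,0,0],[-0.7,-18,0],1],[[0,0,0],[-0.5,-28,0],1],[[0,0,0],[-0.3,-38,0],1],[[0,0,0],[0,-46,0],1],[[0,0,0],[0.3,-52,0],1],[[0,0,0],[0.3,-58,0],1],[[0,0,0],[0.3,-64,0],1],[[0,0,0],[0.3,-70,0],1],[[0,0,0],[0.3,-74,0],1]]'; python3 - <<'E'
from h import *
where();go(*lip(0,-.5))
c=camera("top");big("t7",205,95,320,255,c,4)
c=camera("side");big("s7",190,120,340,260,c,4)
E
```

```text
clock: 13.9
position: [0.5543, -0.0143, 0.1028]
ee_rot: [-0.438, 0.554, 0.567, 0.423]
ft_force: [-4.5, 0.3, 9.2]
grip_width: 0.224
LIP s,l,n [-15.4   0.4  -0.7] yaw,pitch,roll [ 1.59 14.95  0.07] F [-4.5  0.3  9.2] j [-0.23  0.48  0.24  1.58 -0.11  1.36  1.63] t 13.9
GO [0.1, 0.1, 0.0] [-0.2, -15.4, -0.3] dist 15.0 ang 0.1
```

View pics/s7.png

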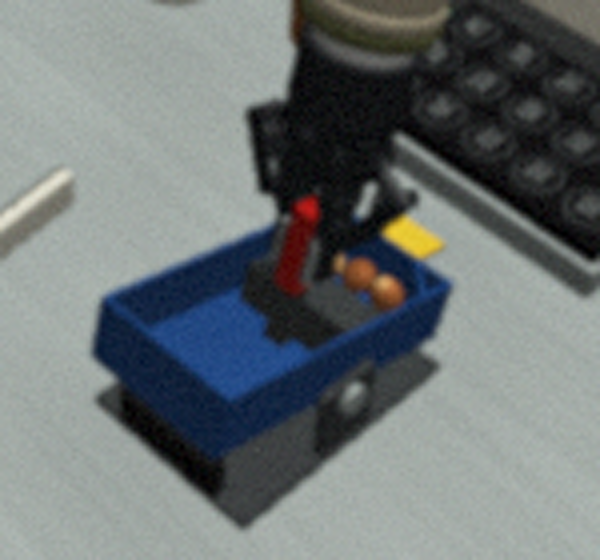

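Force is low and the nuts sit between the lip and the wall. Continuing to the wall.

```bash
python3 -m inch '[[[0,0,0],[0,-4,0],1],[[0,0,0],[0,-8,0],1],[[0,0,0],[0,-11,0],1],[[0,0,0],[0,-14,0],1],[[0,0,0],[0,-16,0],1],[[0,0,0],[0,-16,0],1]]'; python3 - <<'E'
from h import *
where();
o,T=tool()
c=camera("wrist");cv2.imwrite("pics/w8.png",c["pixels"][:,:,::-1])
c=camera("top");big("t8",205,95,320,255,c,4)
c=camera("side");big("s8",190,120,340,260,c,4)
E
```

```text
clock: 14.75
position: [0.5703, -0.0138, 0.0986]
ee_rot: [-0.438, 0.554, 0.567, 0.423]
ft_force: [0.0, -0.4, 2.6]
grip_width: 0.23
LIP s,l,n [ 1.3  0.5 -0.5] yaw,pitch,roll [ 1.6  14.89  0.07] F [ 0.  -0.4  2.6] j [-0.23  0.52  0.24  1.54 -0.11  1.36  1.63] t 14.75
```

View pics/s8.png

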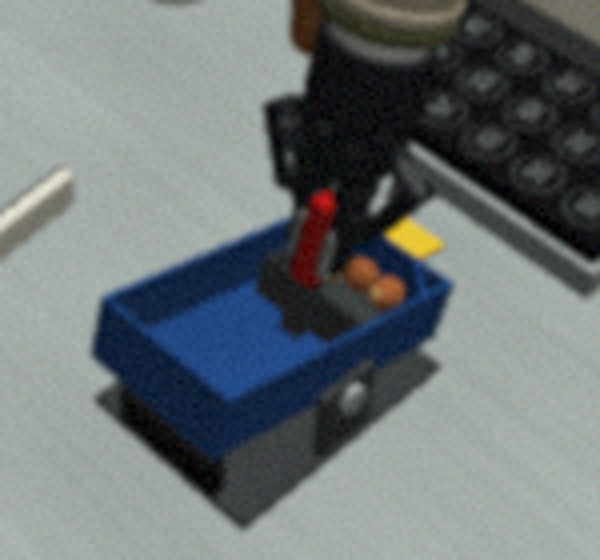

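View pics/w8.png

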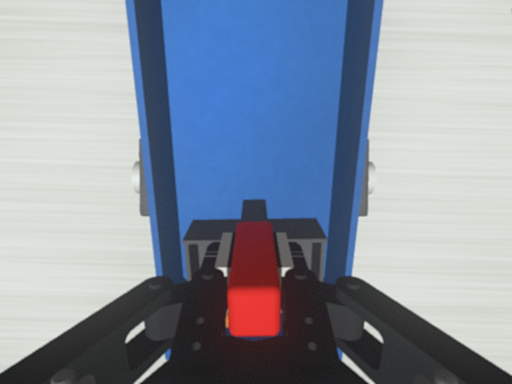

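```bash
python3 -m inch '[[[0,0,0],[0,-1.5,0],1],[[0,0,0],[0,-3,0],1],[[0,0,0],[0,-3,0],1],[[0,0,0],[0,-3,0],1]]'; python3 - <<'E'
from h import *
where();
E
```

```text
clock: 15.4
position: [0.5719, -0.0137, 0.0982]
ee_rot: [-0.437, 0.555, 0.567, 0.423]
ft_force: [-8.2, 0.2, 9.8]
grip_width: 0.231
LIP s,l,n [ 2.7  0.5 -0.7] yaw,pitch,roll [ 1.59 15.06  0.09] F [-8.2  0.2  9.8] j [-0.23  0.52  0.24  1.53 -0.12  1.37  1.63] t 15.4
```

```bash
python3 - <<'E'
from h import *
c=camera("top");big("t9",215,110,305,200,c,7)
c=camera("side");big("s9",245,160,315,210,c,10)
w=cloud(c);H=hsv(c);m=(H[...,0]>=3)&(H[...,0]<15)&(H[...,1]>120)&(H[...,2]>50)
for ce,st,mm in comps(m,8):
    if 240<ce[0]<320 and 150<ce[1]<230:
        p=(w[mm]-corner);print(ce,st[4],(np.nanmedian(p@np.c_[F,L,N],0)*1000).round(1))
E
```

```text
[283.  190.1] 96 [-20.1  -7.3  22.3]
```

View pics/t9.png

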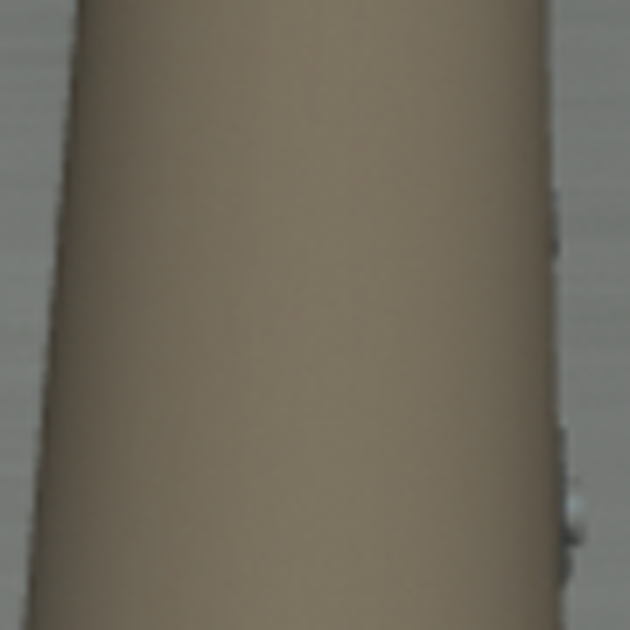

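View pics/s9.png

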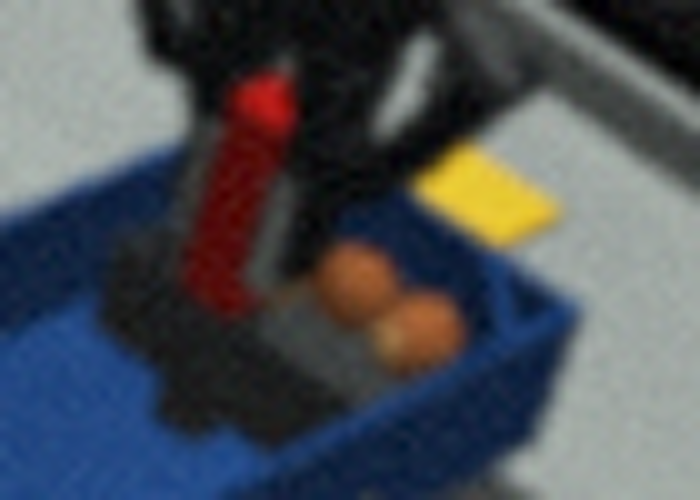

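Two nuts sit in the scoop near the wall, at (357,283) and (425,330) in the crop. The third is probably hidden by the fingers. Next I work out the lift along the wall.

```bash
python3 - <<'E'
from h import *
for n,dp in ((3,0),(7,-2),(12,-5),(18,-8.5),(24,-12),(30,-15.5),(36,-19),(42,-22),(50,-25),(60,-27)):
    print(n,dp,end=' ');go(*lip(2.2 if n<40 else 1.5,n,.5,dp))
E
```

```text
3 0 GO [0.1, 0.1, -0.1] [-3.6, 0.5, 0.2] dist 4.0 ang 0.1
7 -2 GO [0.1, 0.1, -2.1] [-4.6, 2.5, 0.2] dist 5.0 ang 2.1
12 -5 GO [0.1, 0.1, -5.1] [-4.9, 5.2, 0.2] dist 7.0 ang 5.1
18 -8.5 GO [0.1, 0.1, -8.6] [-5.3, 8.0, 0.2] dist 10.0 ang 8.6
24 -12 GO [0.1, 0.1, -12.1] [-5.5, 10.5, 0.2] dist 12.0 ang 12.1
30 -15.5 GO [0.1, 0.1, -15.6] [-5.5, 12.7, 0.2] dist 14.0 ang 15.6
36 -19 GO [0.1, 0.1, -19.1] [-5.5, 14.4, 0.2] dist 15.0 ang 19.1
42 -22 GO [0.1, 0.1, -22.1] [-6.2, 16.3, 0.2] dist 17.0 ang 22.1
50 -25 GO [0.1, 0.1, -25.1] [-8.9, 17.3, 0.2] dist 19.0 ang 25.1
60 -27 GO [0.1, 0.1, -27.1] [-15.3, 17.8, 0.3] dist 23.0 ang 27.1
```

```bash
python3 -m inch '[[[0,0,0],[-3.6,0,0.2],1],[[0,0,-2],[-4.6,2,0.2],1],[[0,0,-5],[-4.9,4.9,0.2],1],[[0,0,-8.5],[-5.3,7.8,0.2],1],[[0,0,-12],[-5.5,10.4,0.2],1],[[0,0,-15.5],[-5.5,12.6,0.2],1],[[0,0,-19],[-5.5,14.4,0.2],1],[[0,0,-22],[-6.2,16.3,0.2],1],[[0,0,-22],[-6.2,16.3,0.2],1]]'; python3 - <<'E'
from h import *
where()
c=camera("side");big("s10",235,140,325,215,c,8)
E
```

```text
clock: 16.62
position: [0.5572, -0.0139, 0.1085]
ee_rot: [0.535, -0.461, -0.476, -0.523]
ft_force: [-0.1, 0.2, -2.1]
grip_width: 0.223
LIP s,l,n [ 1.   0.8 41.8] yaw,pitch,roll [ 1.55 -6.94  0.11] F [-0.1  0.2 -2.1] j [-0.27  0.2   0.24  1.91 -0.06  0.92  1.59] t 16.625
```

View pics/s10.png

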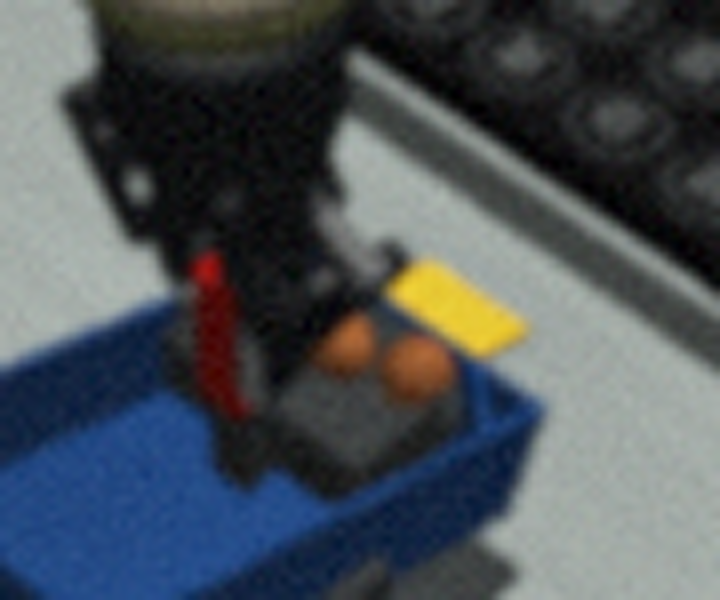

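Two nuts ride in the nose-up scoop, at (348,345) and (418,370). Lifting clear.

```bash
python3 -m inch '[[[0,0,-1],[-4,0,0],1],[[0,0,-3],[-12,0,0],1],[[0,0,-4],[-25,1,0],1],[[0,0,-4],[-40,2,0],1],[[0,0,-4],[-55,3,0],1],[[0,0,-4],[-72,4,0],1],[[0,0,-4],[-90,5,0],1],[[0,0,-4],[-100,5,0],1],[[0,0,-4],[-104,5,0],1],[[0,0,-4],[-104,5,0],1]]'; python3 - <<'E'
from h import *
where()
c=camera("side");big("s11",215,80,335,220,c,5);np.savez("s11.npz",**c)
E
```

```text
clock: 17.92
position: [0.5401, -0.0144, 0.2111]
ee_rot: [0.551, -0.442, -0.458, -0.539]
ft_force: [0.5, 0.4, -2.0]
grip_width: 0.229
LIP s,l,n [-40.9   0.6 143.5] yaw,pitch,roll [  1.55 -10.9    0.1 ] F [ 0.5  0.4 -2. ] j [-0.29  0.01  0.23  1.89  0.    1.05  1.54] t 17.925
```

View pics/s11.png

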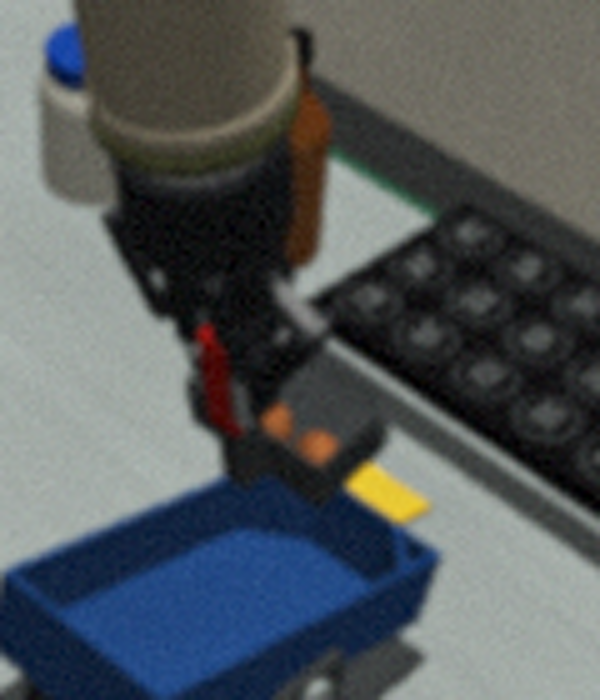

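The bin is empty in view, two nuts are visible at (277,422) and (318,447), and the third is hidden behind the fingers. Moving gently to the scale.

```bash
cat >> h.py <<'E'
PAN=np.array([.4505,.2903,.046])
def onpan(h,pitch=0,yaw=7.6):
    Rt=down(yaw,pitch);Ro=np.c_[-Rt[:,1],Rt[:,2],-Rt[:,0]]
    return PAN+[0,0,h/1000]+Ro@np.array([-47,.5,57.])/1000,Rt
E
python3 -c "
from h import *
go(*onpan(80,-10.9))"
```

```text
GO [-5.9, -1.0, -0.0] [11.5, 142.5, 301.5] dist 334.0 ang 6.0
```

```bash
python3 -m inch '[[[0,0,0],[0,4,8],1],[[-0.5,0,0],[0,12,25],1],[[-1,-0.2,0],[0,23,48],1],[[-2,-0.3,0],[0,35,73],1],[[-3,-0.4,0],[0,47,98],1],[[-3.5,-0.5,0],[0,59,123],1],[[-4,-0.6,0],[0,70,148],1],[[-4.5,-0.7,0],[1,82,173],1],[[-5,-0.8,0],[2,92,195],1],[[-5,-0.8,0],[3,100,212],1]]'; python3 -c "
from h import *
go(*onpan(80,-10.9));where()"
```

```text
clock: 19.23
position: [0.435, 0.1967, 0.189]
ee_rot: [0.571, -0.418, -0.482, -0.517]
ft_force: [0.1, 0.6, -1.9]
grip_width: 0.227
GO [-0.8, -0.2, -0.0] [9.7, 32.9, 90.8] dist 97.0 ang 0.8
LIP s,l,n [-131.7  222.9   96.1] yaw,pitch,roll [  6.79 -10.86  -0.07] F [ 0.1  0.6 -1.9] j [-0.52 -0.09 -0.06  2.04  0.09  1.03  1.07] t 19.225
```

```bash
python3 -m inch '[[[0,0,0],[0,5,13],1],[[-0.3,0,0],[2,10,28],1],[[-0.5,0,0],[4,16,45],1],[[-0.8,-0.2,0],[6,22,61],1],[[-0.8,-0.2,0],[8,27,75],1],[[-0.8,-0.2,0],[9,31,85],1],[[-0.8,-0.2,0],[9.7,32.5,89.5],1],[[-0.8,-0.2,0],[9.7,32.9,90.8],1],[[-0.8,-0.2,0],[9.7,32.9,90.8],1]]'; python3 - <<'E'
from h import *
where();go(*onpan(60,0));go(*onpan(20,0))
c=camera("side");big("s12",90,70,250,230,c,4);np.savez("s12.npz",**c)
o,T=tool();c=camera("wrist");cv2.imwrite("pics/w12.png",c["pixels"][:,:,::-1]);np.savez("w12.npz",T=T,**c)
E
```

```text
clock: 20.35
position: [0.3942, 0.2829, 0.1732]
ee_rot: [0.574, -0.414, -0.485, -0.514]
ft_force: [0.1, -0.0, -1.8]
grip_width: 0.223
LIP s,l,n [-164.9  311.6   70.9] yaw,pitch,roll [  7.57 -10.87  -0.03] F [ 0.1 -0.  -1.8] j [-0.62 -0.04 -0.18  2.02  0.13  1.01  0.85] t 20.35
GO [-0.0, -0.0, 10.9] [11.8, -7.7, 0.4] dist 14.0 ang 10.9
GO [-0.0, -0.0, 10.9] [51.1, -0.1, 0.4] dist 51.0 ang 10.9
```

View pics/s12.png

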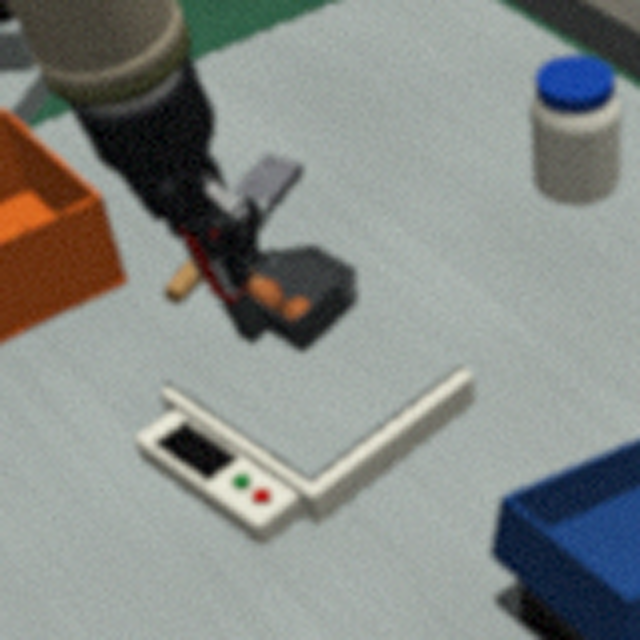

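View pics/w12.png

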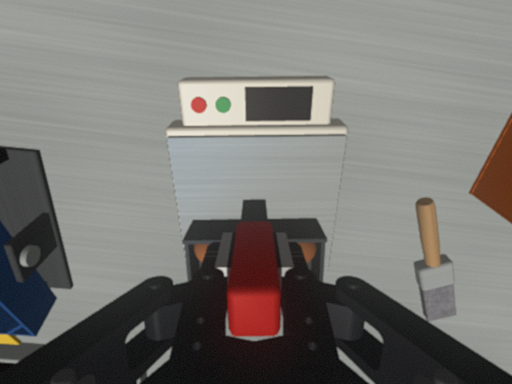

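The scoop is centred over the pan, with nuts visible on both sides of the bar at (202,250) and (306,250). Levelling gently while descending.

```bash
python3 -m inch '[[[0,0,1.2],[2,-1,0.4],1],[[0,0,2.4],[4,-2,0.4],1],[[0,0,3.6],[6,-3,0.4],1],[[0,0,4.8],[8,-4,0.4],1],[[0,0,6],[10,-5,0.4],1],[[0,0,7.2],[11,-6,0.4],1],[[0,0,8.4],[12,-7,0.4],1],[[0,0,9.6],[12,-7.5,0.4],1],[[0,0,10.5],[12,-7.7,0.4],1],[[0,0,10.9],[12,-7.7,0.4],1]]';python3 -m inch '[[[0,0,0],[5,0,0],1],[[0,0,0],[12,1,0],1],[[0,0,0],[20,1,0],1],[[0,0,0],[28,1,0],1],[[0,0,0],[34,1,0],1],[[0,0,0],[39,1,0],1],[[0,0,0],[43,1,0],1],[[0,0,0],[45,1,0],1],[[0,0,0],[45,1,0],1]]'; python3 - <<'E'
from h import *
where();go(*onpan(0,0))
c=camera("side");big("s13",90,70,250,230,c,4);np.savez("s13.npz",**c)
o,T=tool();c=camera("wrist");cv2.imwrite("pics/w13.png",c["pixels"][:,:,::-1]);np.savez("w13.npz",T=T,**c)
w=cloud(c,T@c["T_tool_cam"]);t=cloud(c,c["T_tool_cam"])*1000
print("pan z",np.nanmedian(w[150:190,200:230,2]),np.nanmedian(w[150:190,280:310,2]))
for v in (224,232,240): print([t[v,u].round(0).tolist() for u in (192,206,300,318)])
E
```

```text
clock: 21.7
position: [0.404, 0.2846, 0.1628]
ee_rot: [-0.532, 0.466, 0.532, 0.466]
ft_force: [-0.3, 0.7, -2.2]
grip_width: 0.226
clock: 22.82
position: [0.403, 0.2844, 0.1178]
ee_rot: [-0.532, 0.466, 0.532, 0.466]
ft_force: [-1.4, 1.2, -1.8]
grip_width: 0.228
LIP s,l,n [-146.5  311.8    0.6] yaw,pitch,roll [ 7.55  0.07 -0.03] F [-1.4  1.2 -1.8] j [-0.58  0.15 -0.13  1.93  0.02  1.06  0.98] t 22.825
GO [-0.0, -0.0, -0.1] [14.8, -0.9, 0.1] dist 15.0 ang 0.1
pan z 0.04488028282350304 0.04492827646621764
[[48.0, -8.0, -44.0], [49.0, -9.0, -34.0], [47.0, -8.0, 32.0], [46.0, -7.0, 44.0]]
[[36.0, -9.0, -41.0], [36.0, -8.0, -32.0], [34.0, -8.0, 30.0], [33.0, -7.0, 41.0]]
[[24.0, -8.0, -39.0], [24.0, -9.0, -30.0], [23.0, -8.0, 28.0], [23.0, -8.0, 39.0]]
```

View pics/s13.png

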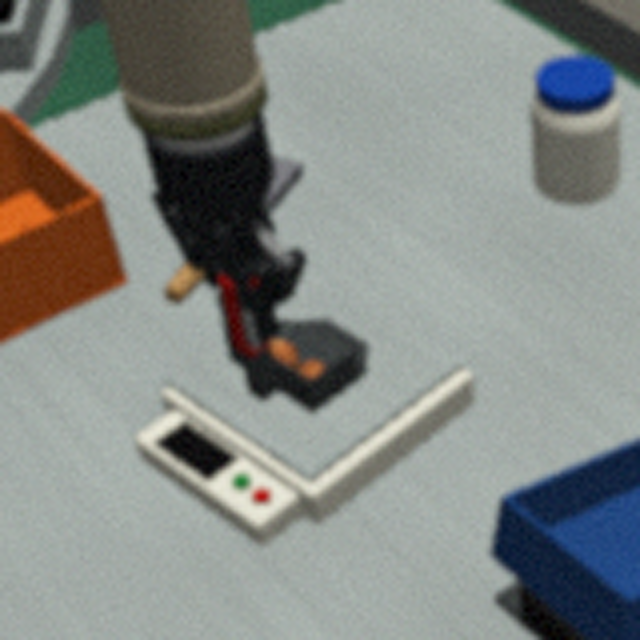

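View pics/w13.png

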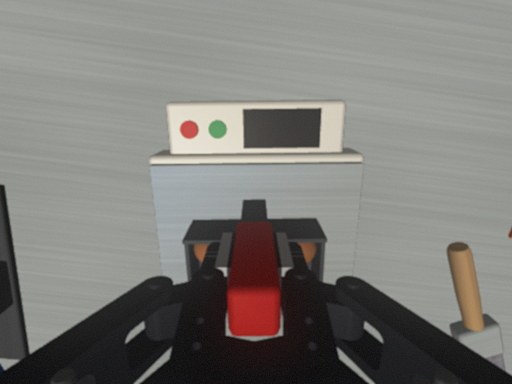

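```bash
python3 -m inch '[[[0,0,0],[4,-0.5,0],1],[[0,0,0],[8,-1,0],1],[[0,0,0],[11,-1,0],1],[[0,0,0],[12.5,-1,0],1],[[0,0,0],[13.5,-1,0],1],[[0,0,0],[13.5,-1,0],1]]'; python3 -m inch '[[[0,0,0],[0.7,0,0],1],[[0,0,0],[1.2,0,0],1],[[0,0,0],[1.2,0,0],1]]'
```

```text
clock: 23.68
position: [0.4041, 0.2846, 0.1045]
ee_rot: [-0.532, 0.466, 0.532, 0.466]
ft_force: [0.5, -0.0, -2.1]
grip_width: 0.222
clock: 24.05
position: [0.4041, 0.2846, 0.1033]
ee_rot: [-0.532, 0.466, 0.532, 0.466]
ft_force: [0.5, -0.4, -1.0]
grip_width: 0.224
```

```bash
python3 -m inch '[[[0,0,0],[0.5,0,0],1],[[0,0,0],[0.8,0,0],1],[[0,0,0],[0.8,0,0],1]]'; python3 -c "
from h import *
print(tool()[0]['torque'],tool()[0]['ft_force'])"
```

```text
clock: 24.42
position: [0.4041, 0.2847, 0.1028]
ee_rot: [-0.532, 0.466, 0.532, 0.466]
ft_force: [-1.2, -0.7, 3.4]
grip_width: 0.229
[-0.29693176  0.40759024  0.00393451] [-1.16268902 -0.65876632  3.35059591]
```

Contact at about 5 N. Releasing.

```bash
python3 -m inch '[[[0,0,0],[0,0,0],0.74],[[0,0,0],[0,0,0],0.7],[[0,0,0],[0,0,0],0.6],[[0,0,0],[0,0,0],0.4],[[0,0,0],[0,0,0],0.3],[[0,0,0],[0,0,0],0.2],[[0,0,0],[0,0,0],0.2]]' 20; python3 -m inch '[[[0,0,0],[-8,0,0],0.2],[[0,0,0],[-25,0,0],0.2],[[0,0,0],[-50,0,0],0.2],[[0,0,0],[-90,0,0],0.2],[[0,0,0],[-130,0,0],0.2],[[0,0,0],[-150,40,0],0.2],[[0,0,0],[-150,40,0],0.2],[[0,0,0],[-150,40,0],0.2]]'; python3 - <<'E'
from h import *
c=camera("side");big("s14",90,70,320,250,c,3);np.savez("s14.npz",**c)
c=camera("wrist");cv2.imwrite("pics/w14.png",c["pixels"][:,:,::-1])
o,T=tool();np.savez("w14.npz",T=T,**c)
E
```

```text
clock: 25.3
position: [0.4041, 0.2847, 0.1028]
ee_rot: [-0.532, 0.466, 0.532, 0.466]
ft_force: [-0.4, 0.8, 0.3]
grip_width: 0.801
clock: 26.3
position: [0.3648, 0.2794, 0.2535]
ee_rot: [0.532, -0.466, -0.532, -0.466]
ft_force: [0.0, -0.8, 0.4]
grip_width: 0.8
```

View pics/s14.png

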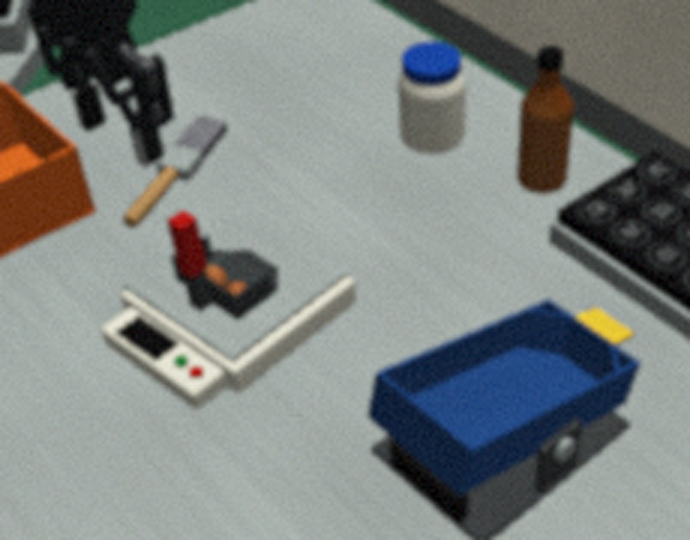

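View pics/w14.png

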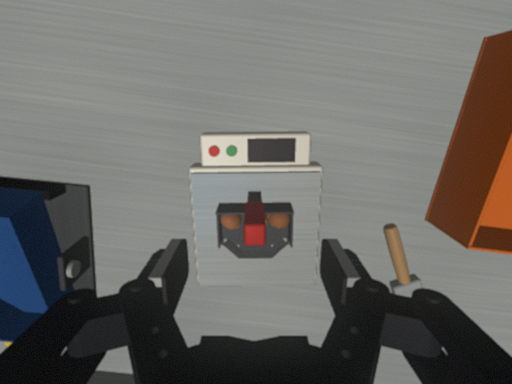

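The scoop stands on the pan with nuts at (231,221) and (279,219), and the bin is still tipped and empty. I'll check centring, level and bin tilt numerically.

```bash
python3 - <<'E'
from h import *
d=dict(np.load("w14.npz"));w=cloud(d,d["T"]@d["T_tool_cam"]);H=hsv(d)
y=np.radians(7.6);Rz=np.array([[np.cos(y),np.sin(y),0],[-np.sin(y),np.cos(y),0],[0,0,1]])
p=(w-PAN)@Rz.T*1000
m=(p[...,2]>20)&(p[...,2]<36)&(abs(p[...,0])<75)&(abs(p[...,1])<75)
q=p[m];r=q[(q[:,2]>26)&(abs(q[:,1])>41)];k=np.linalg.lstsq(np.c_[r[:,:2],np.ones(len(r))],r[:,2],rcond=None)[0];print("rim",len(r),"tilt deg",np.degrees(np.arctan(k[:2])),"height",k[2])
print("rim extents x,y",np.percentile(q[:,0],[1,99]).round(1),np.percentile(q[:,1],[1,99]).round(1))
pm=(abs(p[...,2])<6)&(abs(p[...,0])<95)&(abs(p[...,1])<95);a=p[pm];print("pan extents",np.percentile(a,[.3,99.7],axis=0).round(1)[:, :2])
nu=(H[...,0]>=3)&(H[...,0]<15)&(H[...,1]>110)&(H[...,2]>40)
for ce,st,mm in comps(nu,20):
    if 200<ce[0]<310 and 195<ce[1]<250: print("nut",ce,st[4],np.nanmedian(p[mm],0).round(1))
c=camera("top");big("t14",80,100,310,285,c,3);np.savez("t14.npz",**c)
w=cloud(c);H=hsv(c);b=(abs(H[...,0].astype(int)-110)<12)&(H[...,1]>100)
f=(w-corner)@np.c_[F,L,N]*1000;fl=b&(f[...,0]<-40)&(f[...,0]>-190)&(abs(f[...,1])<40)
print("floor n by s",[np.nanmedian(f[fl&(abs(f[...,0]-s)<15)][:,2]).round(1) for s in (-170,-130,-90,-60)])
E
```

```text
rim 193 tilt deg [-1.93419525 -0.14127719] height 28.60997687018812
rim extents x,y [-53.9   5.4] [-44.8  44.6]
pan extents [[-77.5 -77.8]
 [ 81.9  81.2]]
nut [230.3 221.1] 219 [-24.1 -28.6  23.5]
nut [278.2 220.3] 228 [-25.   28.4  23.7]
floor n by s [np.float64(0.2), np.float64(0.2), np.float64(0.4), np.float64(0.4)]
```

View pics/t14.png

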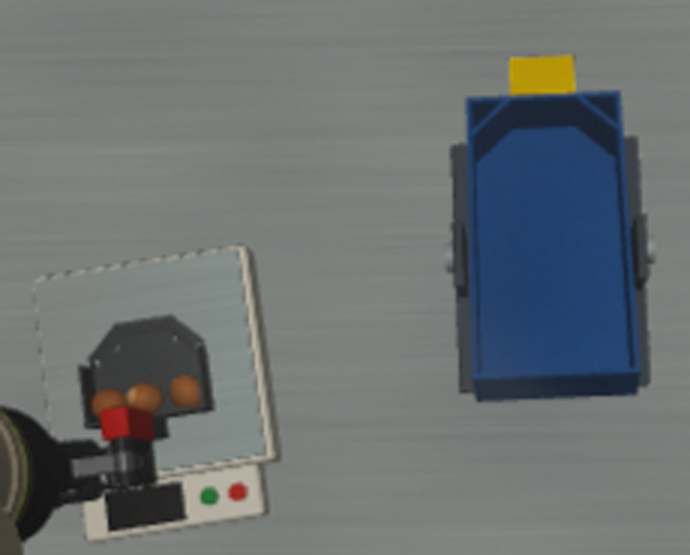

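All three nuts are visible in the scoop, at (107,403), (145,397) and (186,390) in the crop. The bin is empty and still tipped. I'll double-check the scoop's level and centring with the bar and rims.

```bash
python3 - <<'E'
from h import *
d=dict(np.load("w14.npz"));y=np.radians(7.6);Rz=np.array([[np.cos(y),np.sin(y),0],[-np.sin(y),np.cos(y),0],[0,0,1]])
p=(cloud(d,d["T"]@d["T_tool_cam"])-PAN)@Rz.T*1000;H=hsv(d)
red=((H[...,0]<4)|(H[...,0]>174))&(H[...,1]>150)&(abs(p[...,1])<20)&(abs(p[...,0]+46)<30)
b=p[red];print("bar z",np.percentile(b[:,2],[1,99]),"top",np.median(b[b[:,2]>106],0),cv2.minAreaRect(b[b[:,2]>106][:,:2].astype(np.float32)))
bk=b[b[:,2]<103];k=np.polyfit(bk[:,2],bk[:,0],1);print("bar back face lean deg",np.degrees(np.arctan(k[0])),len(bk))
q=p[(abs(abs(p[...,1])-44)<2.5)&(p[...,2]>24)&(p[...,2]<36)]
for x in (-35,-25,-15,-5,5,15): s=q[abs(q[:,0]-x)<5];print(x,len(s),np.percentile(s[:,2],85) if len(s) else None)
fl=p[(abs(p[...,1])<30)&(p[...,0]>-5)&(p[...,0]<28)&(p[...,2]<12)&(H[...,2]<110)];k=np.linalg.lstsq(np.c_[fl[:,:2],np.ones(len(fl))],fl[:,2],rcond=None)[0];print("floor",len(fl),np.degrees(np.arctan(k[:2])),k[2])
lipx=p[(abs(p[...,1])<15)&(H[...,2]<110)&(abs(p[...,2])<8)];print("front",np.percentile(lipx[:,0],99))
E
```

```text
bar z [106.21806178 110.51556068] top [-47.36836258  -0.19638405 108.86861846] ((-46.894325256347656, -0.24051284790039062), (20.27397918701172, 18.027708053588867), 0.35826751589775085)Traceback (most recent call last):
  File "<stdin>", line 6, in <module>
    raise TypeError("expected non-empty vector for x")
TypeError: expected non-empty vector for x
```

The bar top is at (-47, 0, 109) mm from the pan centre, against a nominal (-46, 0, 110), so the scoop stands upright and centred. The hand is clear, so I'm handing in.

```bash
python3 -c "
from h import *
print(tool()[0]['clock'],tool()[0]['ft_force']);print(manip.hand_in())"
```

```text
26.45 [-0.37124508 -0.04724388 -0.24710833]
the job is handed in; nothing more can be done
None
```

I pressed the tab to its firm stop, scooped up all three hazelnuts, stood the scoop on the scale's pan and let go. I handed the job in at 26.5 s.

**Last checks:**
- **Bin:** it is empty and still tipped. Its floor fits the 15° model to within 0.5 mm.
- **Nuts:** all three are visible in the scoop in the final top view. In every picture they lay in front of the scoop's back wall, with the fingers behind it. No picture showed a finger on a nut, but the fingers hid one nut for part of the lift.
- **Scoop:** the top of its grip bar is within about 1 mm of where a level, centred scoop would put it.
- **Forces:** the highest reading was about 33 N, when I pressed the tab against its stop.

**Checks that failed or disagreed:**
- A rough fit to the scoop's rims showed about 1.9° of tilt, which the bar position contradicts. I put this down to stray points.
- A follow-up check of the bar's lean, rims and floor stopped with an error before giving numbers, and I did not repeat it.
- The tab sank about 35 mm, not the stated 32 mm. The measured 15° tilt agrees with the larger figure.

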